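# Load brass ingots onto the annealing hearth in rows by length

### The arm

A 6-joint arm with a two-finger parallel gripper is mounted at the origin on the work surface. World frame = base frame: x ahead of the robot, y to its left, z up, the work surface at z = 0. Lengths are in mm, angles in degrees, forces in N, time in s.
With the tool pointing down it reaches from about 300 to 850 mm from the base axis. Payload 4.2 kg.
Tool frame: the origin (TCP) lies midway between the tips of the shut fingers; the grasp point (between the pads) lies env.hold_point_z behind it (env.hold_point_z is the distance from the TCP to the grasp point, in mm); z points along the fingers, y is the line along which they close (so a half turn about z gives the same grasp; the last joint's range is limited). The gripper opens to 91 mm and grips with 3 to 60 N. Pads are 32 mm wide; open, the fingers measure 118 mm over their backs; the gripper's body (76 mm by 178 mm) begins 60 mm behind the grasp point.
Start: joints at [-66.692, 18.312, 89.639, -0, 72.044, -1.146], TCP at [238.033, -523.438, 179.076] pointing down, gripper open.
Joint ranges: [-177.97, 177.97], [-48.28, 115.42], [12.27, 149.76], [-77.06, 257.06], [2.81, 150.46], [-146.56, 146.56]. Speed limits (degrees/s): [147.25, 147.25, 180, 180, 180, 180].

### API

Orientations are given as [roll, pitch, yaw] about the fixed x, y, z axes, in that order (R = Rz(yaw) Ry(pitch) Rx(roll)).
In Python, from workcell import env, viewer, spotter gives the robot as it stands.
- The arm moves only by the tool apply_moves, never from a script. Its arguments are lists of equal length, an entry for each row: "delta_pos": the shift along the world's x, y, z normalised to -1 to 1, where 1 is 120 mm, a list of three; "rot": the turn, a rotation vector about the world's x, y, z normalised to -1 to 1, where 1 is 1.5 rad, a list of three; "hand": the opening, from 0 (shut) to 1 (fully open). A call has 1 to 10 rows; each row is the pose to reach, as a shift and turn from the pose commanded when the call began; what a row does not reach only later rows make up. A row lasts 1/12 s, in which the tool goes at most 41.7 mm and 7.16 degrees, less where a joint would pass 70% of its speed; a pose out of reach is approached as far as the arm can. A call with a number of a shift or a turn outside -1 to 1 is refused whole. A call with a gripper value outside its range is refused whole. The fingers move at their own pace and stop on an object; "newtons" is the grip in N (left out, the last holds). Time passes only in rows, so rows that repeat a pose let the fingers close. It gives the time, the measured TCP pose, the force, the opening and the grip force at its end, in the units of the state.
- env.state(): the state, without advancing time (a new reading comes with each control period).
- viewer.grab_frame(name): name is "scene" or "top"; returns a dict with "pixels" (480x640x3 uint8, red, green, blue), "camera_matrix" (3x3 intrinsics, pixels), "R" (3x3) and "t" (3): a world point X has camera coordinates R X + t. Camera axes: x right, y down, z forward; pixel columns grow to the right and rows downward; lengths in mm; the calibration is good to about 2 mm. A picture is of the moment at which its call begins. There is no depth.
- env.job_done(): hands the job in; it is judged then, once.
Trained networks look in a picture, given as the dict that the camera call returned (one of the last four; its "shot" number tells which), for a name from the list of things; names that differ only in an ending like _2 or _b are one class to them, and where a whole thing is asked for, a point or a joint stands for the part that bears it (a point fixed in the world has none). Each returns a list of dicts, best first, with "score" (0 to 1); they miss things now and then, are a little off and sometimes report something else, mostly with a low value. They report only what shows in the picture. A call takes as long as a camera call. They do not tell look-alikes from the thing itself.
- spotter.trace(picture, query): "mask" (480x640 bool, what is visible of it) and "box" ([centre column, centre row, width, height] in pixels, round what is visible of it).
- spotter.landmark_of(picture, query): "position" ([column, row] in pixels: a listed point, or the origin of a listed thing).
The state is a dict: "time_s": time; "qpos": joint angles; "qvel": joint speeds; "effort": joint torques, N m; "ee_pos": TCP position; "ee_rot": TCP orientation; "force": force on the tool from outside, world axes, zero at the start; "torque": the same for the moment, N m; "gripper_width": finger opening in mm; "gripper_force": force on a finger pad.
Only numpy, scipy, OpenCV 4.12 (cv2) and the standard library are available. Lean on these libraries where they do the work, as an engineer would, in place of code of your own. Each camera call takes 0.05 s, during which the arm holds its last target. There are 200 camera calls.

### The job

Load the brass ingots from the bench onto the annealing hearth: turn its red main switch off first, and with it off lay every ingot crosswise in the tray whose row is of its own length, as the ingot already in each tray shows, flat on the tray's floor inside the rim. Do not handle any ingot while the switch is on, keep the three first ingots in their rows and the crucible and the jar standing. When all the ingots are loaded, turn the switch back on.

Things in the scene. Friction and masses are not known exactly. Their poses are not given: they have to be found in the camera images.
- switch (a joint): main rotary switch of the hearth, rad: 0 = OFF, 1.571 = ON, its end stops; starts ON. Turns about a vertical axis, seen from above clockwise to ON, counter-clockwise to OFF. A spring detent holds it at each end: it takes about 0.12 N m to turn it up to half way (0.785), from where it snaps on to the other end by itself
- switch_grip (a point): on the switch's axis, at gripping height, 10 mm below the top of its red handle: an upright bar 64 long, 14 wide, 32 high (top 112 above the bench), centred on the axis, on a black disc 40 wide, 8 high. x lies along the bar to its end with the white line: at ON along the hearth's +x (green mark), at OFF along its +y (white mark). z up
- hearth: annealing hearth, fixed: low steel case with a level grey deck 290 (x) by 376 (y), 70 mm high; on its left (+y) flank the grey control box, 106 wide, 70 high, with the switch on a yellow plate. Origin on the bench under the middle of the deck; x away from the robot, y left, z up
- tray_short: tray for the 60 mm ingots: fixed steel tray on the deck, one of three alike, 122 mm apart, their order changing; the ingot in it shows its row's length. 254 long (x, away from the robot), 120 wide (y), floor 4 thick, rim 4 thick and 12 above the floor; inside 246 by 112. Origin mid underside, on the deck, z up. Takes 3 ingots in a row, 65 to 75 apart
- tray_mid: tray for the 80 mm ingots: fixed steel tray on the deck, one of three alike, 122 mm apart, their order changing; the ingot in it shows its row's length. 254 long (x, away from the robot), 120 wide (y), floor 4 thick, rim 4 thick and 12 above the floor; inside 246 by 112. Origin mid underside, on the deck, z up. Takes 3 ingots in a row, 65 to 75 apart
- tray_long: tray for the 100 mm ingots: fixed steel tray on the deck, one of three alike, 122 mm apart, their order changing; the ingot in it shows its row's length. 254 long (x, away from the robot), 120 wide (y), floor 4 thick, rim 4 thick and 12 above the floor; inside 246 by 112. Origin mid underside, on the deck, z up. Takes 3 ingots in a row, 65 to 75 apart
- first_short: ingot 60 mm long already lying across its tray near the tray's far end: the first of its row. Otherwise as the other 60 mm ingots; loose
- first_mid: ingot 80 mm long already lying across its tray near the tray's far end: the first of its row. Otherwise as the other 80 mm ingots; loose
- first_long: ingot 100 mm long already lying across its tray near the tray's far end: the first of its row. Otherwise as the other 100 mm ingots; loose
- short_a: loose cast brass ingot, a square bar 60 mm long, 22 mm wide and high (ingots are 60, 80 or 100 mm long and otherwise alike), about 246 g; lies on the bench to the right. Origin at its centre, x along its length. May be absent
- short_b: loose cast brass ingot, a square bar 60 mm long, 22 mm wide and high (ingots are 60, 80 or 100 mm long and otherwise alike), about 246 g; lies on the bench to the right. Origin at its centre, x along its length. May be absent
- mid_a: loose cast brass ingot, a square bar 80 mm long, 22 mm wide and high (ingots are 60, 80 or 100 mm long and otherwise alike), about 328 g; lies on the bench to the right. Origin at its centre, x along its length. May be absent
- mid_b: loose cast brass ingot, a square bar 80 mm long, 22 mm wide and high (ingots are 60, 80 or 100 mm long and otherwise alike), about 328 g; lies on the bench to the right. Origin at its centre, x along its length. May be absent
- long_a: loose cast brass ingot, a square bar 100 mm long, 22 mm wide and high (ingots are 60, 80 or 100 mm long and otherwise alike), about 410 g; lies on the bench to the right. Origin at its centre, x along its length. May be absent
- long_b: loose cast brass ingot, a square bar 100 mm long, 22 mm wide and high (ingots are 60, 80 or 100 mm long and otherwise alike), about 410 g; lies on the bench to the right. Origin at its centre, x along its length. May be absent
- crucible: bystander among the ingots: open earthenware crucible, 52 mm in diameter, 50 mm high. Origin in the middle of its underside, z up. Leave it standing
- flux_jar: bystander beyond the ingots: amber glass jar with a black cap, 54 mm in diameter, 75 mm high. Origin in the middle of its underside, z up. Leave it standing
Mind the look-alikes: they are no part of the job. Leave any blue look-alike of the mid_b alone. Leave any pink look-alike of the first_short alone.

How it is judged:
By the outcome, as a careful person would: the job done as asked, in the order asked, and still so for the second after the job is handed in, with the robot touching nothing.
Of short_a, short_b, mid_a, mid_b, long_a, long_b only 4 to 6 are there at a start; the rules pass over those that are not, and their reading is None.
At some moment in a run one of short_a, short_b, mid_a, mid_b, long_a, long_b may be knocked a few centimetres aside while the robot is not near it.
It also fails if it takes over 210 s, if anything falls off the work surface, if the arm or the gripper's body presses on something with over 40 N, if the wrist force passes 120 N, or if a joint passes its speed limit or range.

## Working session

There is one attempt and no reset: what is moved stays moved. The work goes in short steps, Python scripts to look and compute and a tool call to move; the robot and the scene stay as the last step left them, time stands still between calls to the robot, and variables do not carry over. Pictures are saved under pics/ and viewed, at most 14 in all, crops included, and the job is handed in when it is done.

Besides the shell and the picture viewer there is one more tool, called after ">>>" in YAML: its name, and indented under it one key for each argument. apply_moves: Moves the arm, as the interface text tells. Its arguments: {"type":"object","properties":{"delta_pos":{"type":"array"},"rot":{"type":"array"},"hand":{"type":"array"},"newtons":{"type":"number"}},"required":["delta_pos","rot","hand"]}

```bash
mkdir -p pics; python3 - <<'E'
from workcell import env, viewer, spotter
import cv2
print(env.state(), env.hold_point_z)
for n in ("top","scene"):
    f=viewer.grab_frame(n); cv2.imwrite(f"pics/{n}0.png",f["pixels"][:,:,::-1]); print(n,f["camera_matrix"],f["R"],f["t"])
E
```

```text
{'time_s': 0.0, 'qpos': array([-6.66918519e+01,  1.83503653e+01,  8.97059321e+01, -8.13620893e-04,
        7.20420606e+01, -1.14676962e+00]), 'qvel': array([-0.01746119, -0.01867052,  0.0841308 , -0.04429775, -0.07661795,
       -0.04428922]), 'effort': array([-2.33485280e-04, -4.12454188e+01, -2.31973690e+01,  7.27198203e-02,
        4.53135360e-02, -1.41114838e-04]), 'ee_pos': array([ 237.80611405, -522.91201219,  178.23631701]), 'ee_rot': array([-1.79901646e+02, -1.19509798e-03,  2.44551682e+01]), 'force': array([ 0.61924001,  0.43587521, -0.01569887]), 'torque': array([-0.01295599,  0.02786512, -0.03321031]), 'gripper_force': 0.0, 'gripper_width': 91.24799560881597} 18.8
top [[481.45076946   0.         325.0806986 ]
 [  0.         481.45076946 244.64219382]
 [  0.           0.           1.        ]] [[-0.00714819 -0.99996798  0.00359706]
 [-0.99650342  0.00682387 -0.08327286]
 [ 0.08324565 -0.00417973 -0.99652029]] [   9.17719535  512.06499336 1017.65510463]
scene [[506.87387305   0.         312.04138718]
 [  0.         506.87387305 238.02487026]
 [  0.           0.           1.        ]] [[ 0.71842873  0.6955469   0.00864062]
 [ 0.60672665 -0.62051444 -0.49683458]
 [-0.34021012  0.36218273 -0.86780225]] [-352.10884818 -251.85633837 1348.33246527]
```

View pics/top0.png

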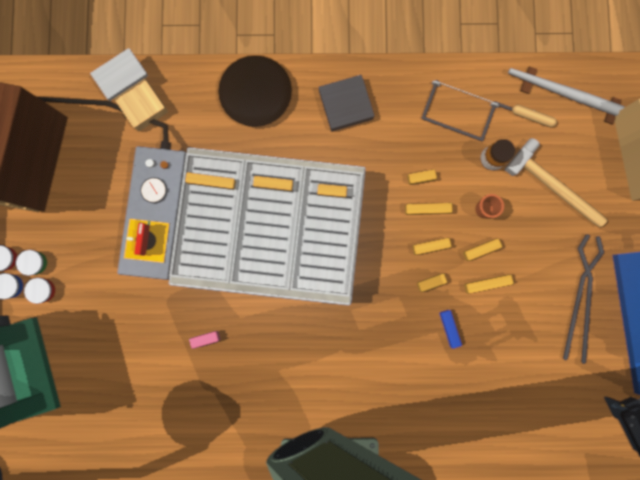

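View pics/scene0.png

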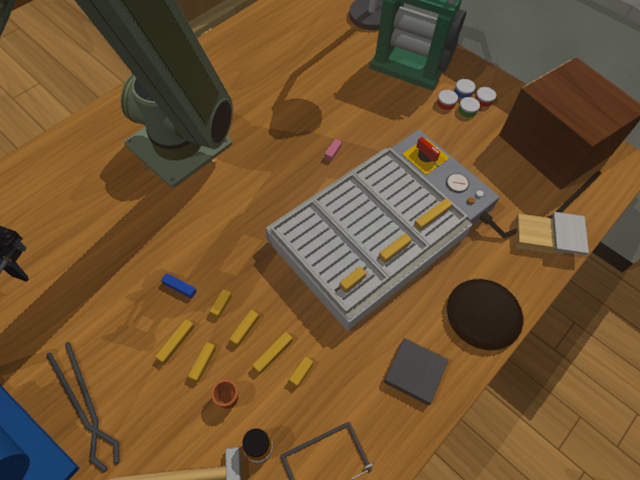

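The top picture shows the trays left to right as long (210,181), mid (272,183) and short (332,190). The red switch is at (141,240).

There are six brass ingots:
- short: (423,177) and (432,283)
- long: (429,209) and (490,284)
- mid: (432,246) and (483,249)

The look-alikes to leave are the blue bar (451,329) and the pink bar (204,340). The crucible is at (490,207) and the jar at about (500,152).

```bash
cat > h.py <<'E'
from workcell import env, viewer, spotter
import cv2, numpy as np
def ray(f,px,z):
    K,R,t=map(np.array,(f["camera_matrix"],f["R"],f["t"]))
    c=-R.T@t; d=R.T@np.linalg.solve(K,[px[0],px[1],1.]); return (c+d*(z-c[2])/d[2])
def ingots(f,zb=0,lo=(18,110,110),hi=(30,255,255)):
    hsv=cv2.cvtColor(f["pixels"],cv2.COLOR_RGB2HSV)
    m=cv2.inRange(hsv,np.array(lo),np.array(hi))
    out=[]
    for c in cv2.findContours(m,cv2.RETR_EXTERNAL,cv2.CHAIN_APPROX_NONE)[0]:
        if cv2.contourArea(c)<150: continue
        u=cv2.moments(c); px=(u["m10"]/u["m00"],u["m01"]/u["m00"])
        z=22 if px[0]>375 else 96
        W=np.array([ray(f,p[0],z-3)[:2] for p in c],np.float32)
        (x,y),(w,h),a=cv2.minAreaRect(W)
        if w<h: w,h,a=h,w,a+90
        a=(a+90)%180-90
        out.append((np.round(px),round(x,1),round(y,1),round(w),round(h),round(a,1)))
    return out
E
python3 - <<'E'
from h import *
f=viewer.grab_frame("top")
for o in ingots(f): print(*o)
for n,z in [("tray_long",70),("tray_mid",70),("tray_short",70),("hearth",0),("switch_grip",102),("crucible",0),("flux_jar",0),("first_long",85),("first_mid",85),("first_short",85)]:
    for d in spotter.landmark_of(f,n)[:1]: print(n,round(d["score"],2),np.round(d["position"]),ray(f,d["position"],z).round(1))
hsv=cv2.cvtColor(f["pixels"],cv2.COLOR_RGB2HSV)
m=((hsv[...,0]<6)|(hsv[...,0]>174))&(hsv[...,1]>170)&(hsv[...,2]>120)
m[:200]=0;m[270:]=0;m[:,:115]=0;m[:,175:]=0
ys,xs=np.nonzero(m); print("red",len(xs),cv2.minAreaRect(np.stack([xs,ys],1).astype(np.float32)))
for p in [(187,150),(364,167),(352,303),(170,285)]: print(ray(f,p,72).round(1))
c=np.vstack([cv2.resize(f["pixels"][150:330,60:320],None,fx=2,fy=1.6),cv2.resize(f["pixels"][140:320,380:640],None,fx=2,fy=1.6)])
cv2.imwrite("pics/crop1.png",c[:,:,::-1])
E
```

```text
[489. 284.] 425.8 -346.3 104 22 -78.8
[432. 282.] 429.2 -223.8 63 23 -70.1
[483. 249.] 500.0 -335.2 85 23 -68.8
[432. 246.] 508.0 -225.3 82 22 -78.3
[146. 240.] 517.6 364.9 82 81 83.3
[429. 208.] 590.9 -220.2 103 22 89.6
[332. 190.] 617.0 -8.5 59 23 85.2
[273. 183.] 632.6 111.3 79 23 82.8
[210. 180.] 638.3 238.7 100 22 81.2
[422. 176.] 660.9 -207.5 63 23 -79.6
[568. 194.] 623.6 -519.8 208 17 49.7
[139. 104.] 798.8 385.6 77 71 -56.4
tray_long 0.71 [423. 178.] [ 647.  -199.3   70. ]
tray_mid 0.9 [268. 227.] [545.6 122.4  70. ]
tray_short 0.86 [325. 235.] [528.6   5.4  70. ]
hearth 0.56 [428. 248.] [ 505.6 -220.3    0. ]
switch_grip 0.68 [140. 237.] [523.  374.5 102. ]
crucible 0.58 [484. 209.] [ 590.4 -347.9    0. ]
flux_jar 0.89 [492. 158.] [ 704.9 -368.9    0. ]
first_long 0.88 [213. 180.] [640.9 234.1  85. ]
first_mid 0.92 [271. 185.] [630.8 116.4  85. ]
first_short 0.73 [204. 341.] [316.  248.6  85. ]
red 139 ((139.83062744140625, 238.9087371826172), (6.1251325607299805, 28.689037322998047), 7.765166282653809)
[707.8 292.2  72. ]
[669.5 -76.3  72. ]
[388.5 -48.1  72. ]
[427.6 322.1  72. ]
```

View pics/crop1.png

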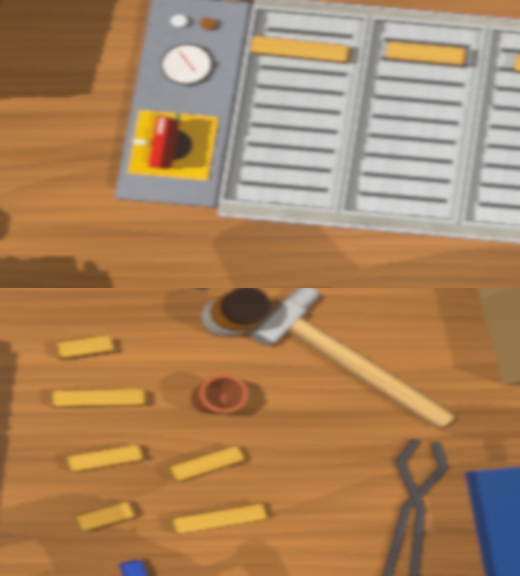

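Left to right the trays are long, mid and short, with the hearth yawed about -6° and centred near (548,122). The close crop confirms the six brass ingots and the switch's white line pointing to +x (ON) at about (519,371). I'm moving to the switch first.

>>> apply_moves:
  delta_pos:
    - [0.29, 0.93, 0]
    - [0.29, 0.93, 0]
    - [0.29, 0.93, 0]
    - [0.29, 0.93, 0]
  rot:
    - [0, 0, -0.044]
    - [0, 0, -0.044]
    - [0, 0, -0.044]
    - [0, 0, -0.044]
  hand: [0.6, 0.6, 0.6, 0.6]

```text
time_s: 0.98
ee_pos: [273.4, -406.3, 179.2]
ee_rot: [-179.8, -0.1, 20.9]
force: [-0.6, 0.1, 0.1]
gripper_width: 67.4
gripper_force: 0.0
```

>>> apply_moves:
  delta_pos:
    - [0.29, 0.93, 0]
    - [0.29, 0.93, 0]
    - [0.29, 0.93, 0]
    - [0.29, 0.93, 0]
  rot:
    - [0, 0, -0.044]
    - [0, 0, -0.044]
    - [0, 0, -0.044]
    - [0, 0, -0.044]
  hand: [0.6, 0.6, 0.6, 0.6]

```text
time_s: 1.32
ee_pos: [308.1, -295.8, 179.2]
ee_rot: [-179.9, -0.1, 17.1]
force: [-1.1, -0.4, -0.1]
gripper_width: 54.6
gripper_force: 0.0
```

>>> apply_moves:
  delta_pos:
    - [0.29, 0.93, 0]
    - [0.29, 0.93, 0]
    - [0.29, 0.93, 0]
    - [0.29, 0.93, 0]
  rot:
    - [0, 0, -0.044]
    - [0, 0, -0.044]
    - [0, 0, -0.044]
    - [0, 0, -0.044]
  hand: [0.6, 0.6, 0.6, 0.6]

```text
time_s: 1.65
ee_pos: [343.5, -185.1, 179.3]
ee_rot: [-179.9, -0.1, 13.4]
force: [-0.9, 0.8, -1.0]
gripper_width: 54.7
gripper_force: 0.0
```

>>> apply_moves:
  delta_pos:
    - [0.29, 0.93, 0]
    - [0.29, 0.93, 0]
    - [0.29, 0.93, 0]
    - [0.29, 0.93, 0]
  rot:
    - [0, 0, -0.044]
    - [0, 0, -0.044]
    - [0, 0, -0.044]
    - [0, 0, -0.044]
  hand: [0.6, 0.6, 0.6, 0.6]

```text
time_s: 1.98
ee_pos: [379.1, -73.9, 179.4]
ee_rot: [-179.9, -0.1, 9.6]
force: [-0.3, -0.4, -0.9]
gripper_width: 54.8
gripper_force: 0.0
```

>>> apply_moves:
  delta_pos:
    - [0.29, 0.93, 0]
    - [0.29, 0.93, 0]
    - [0.29, 0.93, 0]
    - [0.29, 0.93, 0]
  rot:
    - [0, 0, -0.044]
    - [0, 0, -0.044]
    - [0, 0, -0.044]
    - [0, 0, -0.044]
  hand: [0.6, 0.6, 0.6, 0.6]

```text
time_s: 2.32
ee_pos: [414.7, 37.6, 179.3]
ee_rot: [-179.9, -0.1, 5.8]
force: [0.9, -0.5, 0.4]
gripper_width: 54.8
gripper_force: 0.0
```

>>> apply_moves:
  delta_pos:
    - [0.29, 0.93, 0]
    - [0.29, 0.93, 0]
    - [0.29, 0.93, 0]
    - [0.29, 0.93, 0]
  rot:
    - [0, 0, -0.044]
    - [0, 0, -0.044]
    - [0, 0, -0.044]
    - [0, 0, -0.044]
  hand: [0.6, 0.6, 0.6, 0.6]

```text
time_s: 2.65
ee_pos: [450.0, 149.2, 179.0]
ee_rot: [-179.9, -0.1, 2.0]
force: [0.2, -0.2, -0.7]
gripper_width: 54.9
gripper_force: 0.0
```

>>> apply_moves:
  delta_pos:
    - [0.29, 0.93, 0]
    - [0.29, 0.93, 0]
    - [0.29, 0.93, 0]
    - [0.29, 0.93, 0]
  rot:
    - [0, 0, -0.044]
    - [0, 0, -0.044]
    - [0, 0, -0.044]
    - [0, 0, -0.044]
  hand: [0.6, 0.6, 0.6, 0.6]

```text
time_s: 2.98
ee_pos: [484.8, 260.7, 178.6]
ee_rot: [-179.9, -0.1, -1.9]
force: [-0.6, -0.8, 0.3]
gripper_width: 54.4
gripper_force: 0.0
```

>>> apply_moves:
  delta_pos:
    - [0.29, 0.93, 0]
    - [0.29, 0.93, 0]
    - [0.29, 0.93, 0]
    - [0.29, 0.93, 0]
    - [0.29, 0.93, 0]
    - [0.29, 0.93, 0]
  rot:
    - [0, 0, -0.044]
    - [0, 0, -0.044]
    - [0, 0, -0.044]
    - [0, 0, -0.044]
    - [0, 0, -0.044]
    - [0, 0, -0.044]
  hand: [0.6, 0.6, 0.6, 0.6, 0.6, 0.6]

```text
time_s: 3.48
ee_pos: [516.9, 366.7, 178.6]
ee_rot: [179.9, 0.0, -5.9]
force: [-0.2, 0.6, 0.9]
gripper_width: 54.8
gripper_force: 0.0
```

>>> apply_moves:
  delta_pos:
    - [0.02, 0.02, -0.35]
    - [0.02, 0.02, -0.6]
    - [0.02, 0.02, -0.76]
    - [0.02, 0.02, -0.76]
    - [0.02, 0.02, -0.76]
  rot:
    - [0, 0, 0]
    - [0, 0, 0]
    - [0, 0, 0]
    - [0, 0, 0]
    - [0, 0, 0]
  hand: [0.6, 0.6, 0.6, 0.6, 0.6]

```text
time_s: 3.9
ee_pos: [518.7, 369.5, 87.9]
ee_rot: [179.9, 0.1, -5.9]
force: [-0.1, -0.1, 0.8]
gripper_width: 54.9
gripper_force: 0.0
```

>>> apply_moves:
  delta_pos:
    - [0, 0, 0]
    - [0, 0, 0]
    - [0, 0, 0]
    - [0, 0, 0]
    - [0, 0, 0]
    - [0, 0, 0]
    - [0, 0, 0]
    - [0, 0, 0]
  rot:
    - [0, 0, 0]
    - [0, 0, 0]
    - [0, 0, 0]
    - [0, 0, 0]
    - [0, 0, 0]
    - [0, 0, 0]
    - [0, 0, 0]
    - [0, 0, 0]
  hand: [0, 0, 0, 0, 0, 0, 0, 0]
  newtons: 15

```text
time_s: 4.57
ee_pos: [518.8, 371.8, 87.9]
ee_rot: [180.0, 0.0, -5.8]
force: [-0.1, 1.1, -0.5]
gripper_width: 4.5
gripper_force: 0.0
```

```bash
python3 - <<'E'
from h import *
print(env.state()["gripper_width"])
o=[]
for n,(r,c) in {"top":((180,300),(80,240)),"scene":((90,210),(350,510))}.items():
    f=viewer.grab_frame(n); o.append(cv2.resize(f["pixels"][r[0]:r[1],c[0]:c[1]],None,fx=2.4,fy=2.4,interpolation=2))
cv2.imwrite("pics/sw.png",np.hstack(o)[:,:,::-1])
E
```

```text
4.4770058678299325
```

View pics/sw.png

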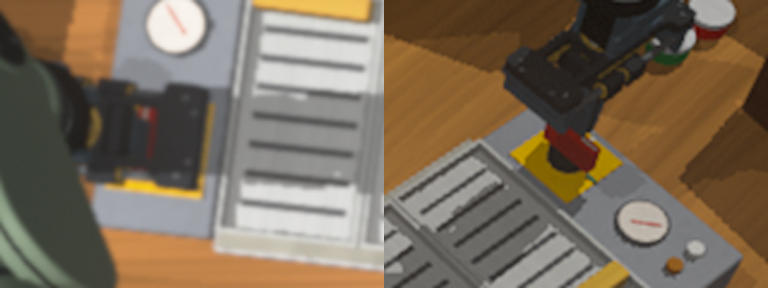

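The red bar shows almost whole at scene px ~(428,151), not hidden by the fingers, so the grip missed it. I'll triangulate.

```bash
cat >> h.py <<'E'
def proj(f,X):
    p=np.array(f["camera_matrix"])@(np.array(f["R"])@np.array(X,float)+f["t"]); return p[:2]/p[2]
E
python3 - <<'E'
from h import *
a=viewer.grab_frame("top"); f=viewer.grab_frame("scene")
print(env.state()["ee_pos"], env.state()["gripper_width"])
for g in (a,f):
    print("tcp",proj(g,env.state()["ee_pos"]).round(1),"bar ends top",[proj(g,[519+s*32*.9944,371-s*32*.1054,112]).round(1) for s in(-1,1)])
    for d in spotter.landmark_of(g,"switch_grip")[:2]: print(d)
s=cv2.imread("pics/scene0.png"); t=cv2.imread("pics/top0.png")
# overlay predicted on initial images
for im,g in((t,a),(s,f)):
    for z in(80,112):
        q=np.array([proj(g,[519+u*32*.9944+v*7*.1054,371-u*32*.1054+v*7*.9944,z]) for u,v in((-1,-1),(1,-1),(1,1),(-1,1))])
        globals().setdefault("Q",[]).append(q)
ct=t[200:280,100:190];cs=s[110:190,385:475]
o=[]
for im,(cx,cy),qs in((ct,(100,200),Q[:2]),(cs,(385,110),Q[2:])):
    im=cv2.resize(im,None,fx=4.4,fy=4.4)
    for q,col in zip(qs,((255,0,0),(0,255,0))):
        cv2.polylines(im,[((q-[cx,cy]+.5)*4.4).astype(np.int32)],True,col,1)
    o.append(im)
cv2.imwrite("pics/sw2.png",np.hstack(o))
E
```

```text
[518.81116284 371.77061926  87.76413792] 0.16622443955442553
tcp [143.8 239.8] bar ends top [array([137.5, 254.7]), array([141.7, 222.5])]
{'position': [142.9, 236.7], 'score': 0.59}
tcp [427.4 150.9] bar ends top [array([419.7, 136.6]), array([439.2, 152.7])]
{'position': [426.9, 145.7], 'score': 0.72}
```

View pics/sw2.png

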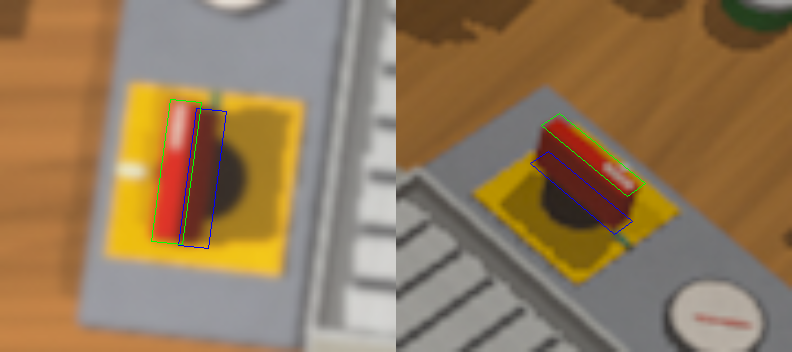

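```bash
python3 - <<'E'
from h import *
f=viewer.grab_frame("scene"); cv2.imwrite("pics/sw3.png",cv2.resize(f["pixels"][70:200,340:510],None,fx=4.5,fy=4.5,interpolation=2)[:,:,::-1])
print(env.state())
E
```

```text
{'time_s': 4.9167, 'qpos': array([ 3.45952837e+01,  2.76690772e+01,  8.84256774e+01, -3.97317601e-03,
        6.39153277e+01,  1.30392953e+02]), 'qvel': array([-0.08271492, -0.01520881,  0.06656784, -0.00754219, -0.10654243,
        0.03317072]), 'effort': array([ 6.43552834e-03, -4.84319007e+01, -2.18141949e+01, -2.04651064e-02,
       -8.08949559e-02, -2.89656350e-05]), 'ee_pos': array([518.80240914, 371.77690808,  87.8106878 ]), 'ee_rot': array([ 1.79990749e+02,  5.36664608e-03, -5.79592207e+00]), 'force': array([-0.04209966, -0.31771873,  0.14920732]), 'torque': array([0.07586601, 0.05325606, 0.02961079]), 'gripper_force': 0.0, 'gripper_width': 0.300175578191757}
```

View pics/sw3.png

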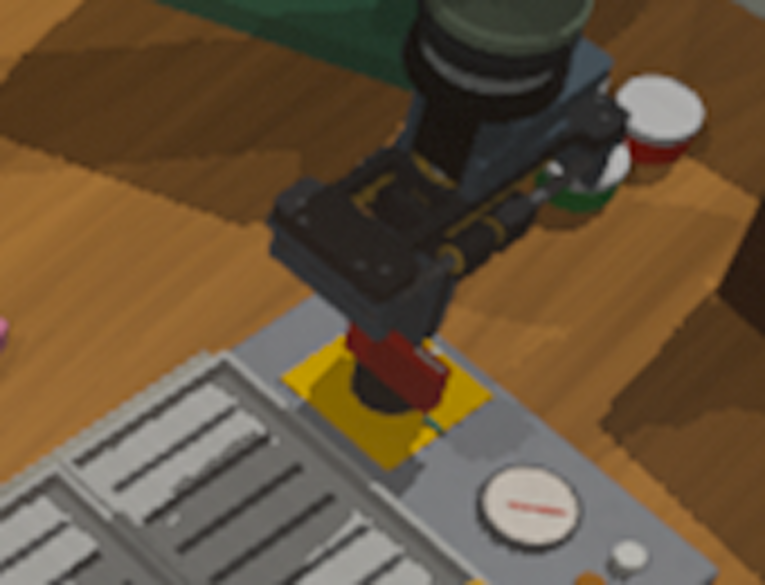

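>>> apply_moves:
  delta_pos:
    - [0, 0, 0.08]
    - [0, 0, 0.1]
    - [0, 0, 0.1]
    - [0, 0, 0.1]
    - [0, 0, 0.1]
    - [0, 0, 0.1]
    - [0, 0, 0.1]
  rot:
    - [0, 0, 0]
    - [0, 0, 0]
    - [0, 0, 0]
    - [0, 0, 0]
    - [0, 0, 0]
    - [0, 0, 0]
    - [0, 0, 0]
  hand: [0.6, 0.6, 0.6, 0.6, 0.6, 0.6, 0.6]

```text
time_s: 5.5
ee_pos: [518.7, 371.7, 99.7]
ee_rot: [180.0, 0.0, -5.8]
force: [-0.4, -0.4, 0.5]
gripper_width: 43.8
gripper_force: 0.0
```

>>> apply_moves:
  delta_pos:
    - [0, 0, -0.03]
    - [0, 0, -0.07]
    - [0, 0, -0.1]
    - [0, 0, -0.13]
    - [0, 0, -0.16]
    - [0, 0, -0.16]
  rot:
    - [0, 0, 0]
    - [0, 0, 0]
    - [0, 0, 0]
    - [0, 0, 0]
    - [0, 0, 0]
    - [0, 0, 0]
  hand: [0.6, 0.6, 0.6, 0.6, 0.6, 0.6]

```text
time_s: 6.0
ee_pos: [518.3, 371.4, 79.5]
ee_rot: [179.9, 0.1, -5.8]
force: [0.3, 0.1, -0.4]
gripper_width: 55.0
gripper_force: 0.0
```

```bash
python3 - <<'E'
from h import *
print(env.state()["ee_pos"])
o=[]
for n,(r,c) in {"top":((180,300),(80,240)),"scene":((70,190),(350,510))}.items():
    f=viewer.grab_frame(n); o.append(cv2.resize(f["pixels"][r[0]:r[1],c[0]:c[1]],None,fx=2.5,fy=2.5,interpolation=2))
cv2.imwrite("pics/sw4.png",np.hstack(o)[:,:,::-1])
E
```

```text
[518.25032158 371.35925128  79.48343901]
```

View pics/sw4.png

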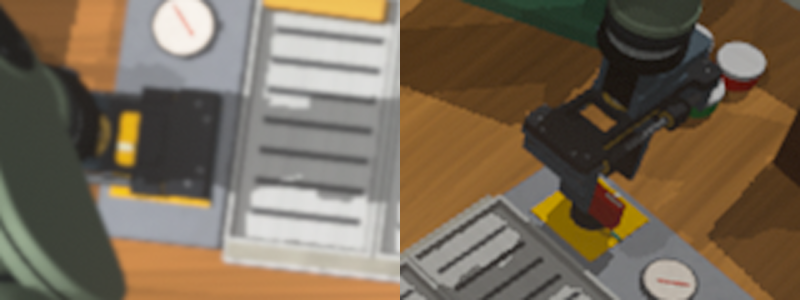

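>>> apply_moves:
  delta_pos:
    - [0, 0, 0]
    - [0, 0, 0]
    - [0, 0, 0]
    - [0, 0, 0]
    - [0, 0, 0]
    - [0, 0, 0]
    - [0, 0, 0]
    - [0, 0, 0]
  rot:
    - [0, 0, 0]
    - [0, 0, 0]
    - [0, 0, 0]
    - [0, 0, 0]
    - [0, 0, 0]
    - [0, 0, 0]
    - [0, 0, 0]
    - [0, 0, 0]
  hand: [0, 0, 0, 0, 0, 0, 0, 0]
  newtons: 15

```text
time_s: 6.77
ee_pos: [518.9, 371.8, 80.7]
ee_rot: [180.0, -0.0, -5.8]
force: [-0.5, 0.1, 0.7]
gripper_width: 4.7
gripper_force: 0.0
```

```bash
python3 - <<'E'
from h import *
a=viewer.grab_frame("top"); b=viewer.grab_frame("scene")
P=[np.array(f["camera_matrix"])@np.c_[f["R"],f["t"]] for f in(a,b)]
for p,q in [((167,259),(400,120)),((167,216),(430,136)),((152,237),(420,123))]:
    X=cv2.triangulatePoints(P[0],P[1],np.array(p,float),np.array(q,float))[:,0];X=X[:3]/X[3]
    print(X.round(0),proj(a,X).round(1),proj(b,X).round(1))
print(env.state()["ee_pos"],env.state()["gripper_width"])
# red visible now?
for f,w in((a,(slice(200,270),slice(115,175))),(b,(slice(120,180),slice(400,460)))):
    h=cv2.cvtColor(f["pixels"],cv2.COLOR_RGB2HSV)[w]; m=((h[...,0]<6)|(h[...,0]>174))&(h[...,1]>150)&(h[...,2]>60); ys,xs=np.nonzero(m); print(len(xs),xs.min()+w[1].start,xs.max()+w[1].start,ys.min()+w[0].start,ys.max()+w[0].start) if len(xs) else 0
cv2.imwrite("pics/sw5.png",np.hstack([cv2.resize(f["pixels"][r:r+110,c:c+110],None,fx=3.6,fy=4.5,interpolation=2) for f,r,c in((a,190,100),(b,90,370))])[:,:,::-1])
E
```

```text
[474. 280. 231.] [165.5 257.5] [398.5 120.2]
[550. 281. 239.] [164.4 213.4] [427.4 136.5]
[511. 306. 231.] [151.3 236.3] [419.3 123.1]
[518.82277281 371.77888609  80.67269904] 0.6769161652397178
9 143 145 226 229
160 417 438 145 160
```

View pics/sw5.png

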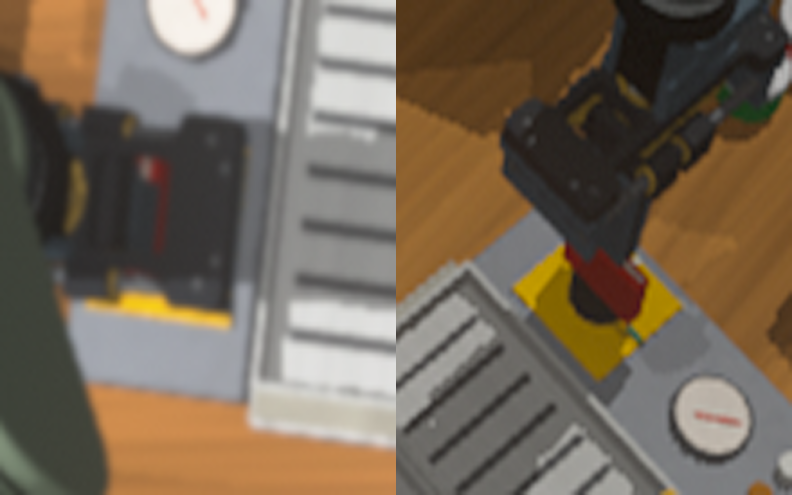

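>>> apply_moves:
  delta_pos:
    - [0, 0, 0]
    - [0, 0, 0]
    - [0, 0, 0]
    - [0, 0, 0]
    - [0, 0, 0]
    - [0, 0, -0.04]
    - [0, 0, -0.08]
    - [0, 0, -0.12]
    - [0, 0, -0.16]
    - [0, 0, -0.16]
  rot:
    - [0, 0, 0]
    - [0, 0, 0]
    - [0, 0, 0]
    - [0, 0, 0]
    - [0, 0, 0]
    - [0, 0, 0]
    - [0, 0, 0]
    - [0, 0, 0]
    - [0, 0, 0]
    - [0, 0, 0]
  hand: [0.5, 0.5, 0.5, 0.5, 0.5, 0.5, 0.5, 0.5, 0.5, 0.5]

```text
time_s: 7.7
ee_pos: [518.0, 371.1, 59.9]
ee_rot: [179.9, 0.1, -5.8]
force: [-0.9, 0.2, 0.5]
gripper_width: 45.7
gripper_force: 0.0
```

>>> apply_moves:
  delta_pos:
    - [0, 0, 0]
    - [0, 0, 0]
    - [0, 0, 0]
    - [0, 0, 0]
    - [0, 0, 0]
    - [0, 0, 0]
    - [0, 0, 0]
  rot:
    - [0, 0, 0]
    - [0, 0, 0]
    - [0, 0, 0]
    - [0, 0, 0]
    - [0, 0, 0]
    - [0, 0, 0]
    - [0, 0, 0]
  hand: [0, 0, 0, 0, 0, 0, 0]
  newtons: 15

```text
time_s: 8.28
ee_pos: [519.0, 373.0, 61.8]
ee_rot: [-179.9, -0.0, -5.8]
force: [0.5, 5.0, -0.3]
gripper_width: 13.6
gripper_force: 15.0
```

>>> apply_moves:
  delta_pos:
    - [0, 0, 0]
    - [0, 0, 0]
    - [0, 0, 0]
    - [0, 0, 0]
    - [0, 0, 0]
    - [0, 0, 0]
    - [0, 0, 0]
    - [0, 0, 0]
    - [0, 0, 0]
    - [0, 0, 0]
  rot:
    - [0, 0, 0.08]
    - [0, 0, 0.16]
    - [0, 0, 0.24]
    - [0, 0, 0.32]
    - [0, 0, 0.4]
    - [0, 0, 0.48]
    - [0, 0, 0.56]
    - [0, 0, 0.64]
    - [0, 0, 0.72]
    - [0, 0, 0.8]
  hand: [0, 0, 0, 0, 0, 0, 0, 0, 0, 0]
  newtons: 25

```text
time_s: 9.12
ee_pos: [520.1, 371.0, 61.8]
ee_rot: [179.8, -0.0, 63.4]
force: [2.7, -0.5, 0.4]
gripper_width: 14.1
gripper_force: 25.0
```

>>> apply_moves:
  delta_pos:
    - [0, 0, 0]
    - [0, 0, 0]
    - [0, 0, 0]
    - [0, 0, 0]
    - [0, 0, 0]
  rot:
    - [0, 0, 0.08]
    - [0, 0, 0.16]
    - [0, 0, 0.24]
    - [0, 0, 0.245]
    - [0, 0, 0.245]
  hand: [0, 0, 0, 0, 0]

```text
time_s: 9.53
ee_pos: [520.8, 370.9, 61.8]
ee_rot: [179.8, 0.0, 83.8]
force: [5.1, -2.2, -1.1]
gripper_width: 13.4
gripper_force: 25.0
```

>>> apply_moves:
  delta_pos:
    - [0, 0, 0]
    - [0, 0, 0]
    - [0, 0, 0]
    - [0, 0, 0.3]
    - [0, 0, 0.6]
    - [0, 0, 0.9]
    - [0, 0, 1]
    - [0, 0, 1]
  rot:
    - [0, 0, 0]
    - [0, 0, 0]
    - [0, 0, 0]
    - [0, 0, 0]
    - [0, 0, 0]
    - [0, 0, 0]
    - [0, 0, 0]
    - [0, 0, 0]
  hand: [0.5, 0.5, 0.5, 0.5, 0.5, 0.5, 0.5, 0.5]

```text
time_s: 10.2
ee_pos: [520.4, 373.2, 186.1]
ee_rot: [179.6, -0.3, 84.0]
force: [0.4, 0.2, 0.3]
gripper_width: 45.7
gripper_force: 0.0
```

>>> apply_moves:
  delta_pos:
    - [0.12, -0.985, 0]
    - [0.12, -0.985, 0]
    - [0.12, -0.985, 0]
    - [0.12, -0.985, 0]
  rot:
    - [0, 0, 0.015]
    - [0, 0, 0.015]
    - [0, 0, 0.015]
    - [0, 0, 0.015]
  hand: [0.5, 0.5, 0.5, 0.5]

```text
time_s: 10.53
ee_pos: [532.1, 247.4, 179.7]
ee_rot: [-179.8, 0.3, 85.0]
force: [-0.0, -0.4, -0.2]
gripper_width: 45.7
gripper_force: 0.0
```

>>> apply_moves:
  delta_pos:
    - [0.12, -0.985, 0]
    - [0.12, -0.985, 0]
    - [0.12, -0.985, 0]
    - [0.12, -0.985, 0]
  rot:
    - [0, 0, 0.015]
    - [0, 0, 0.015]
    - [0, 0, 0.015]
    - [0, 0, 0.015]
  hand: [0.5, 0.5, 0.5, 0.5]

```text
time_s: 10.87
ee_pos: [546.8, 129.9, 179.8]
ee_rot: [-179.8, 0.2, 86.3]
force: [-0.9, 0.3, 1.0]
gripper_width: 45.8
gripper_force: 0.0
```

>>> apply_moves:
  delta_pos:
    - [0.12, -0.985, 0]
    - [0.12, -0.985, 0]
    - [0.12, -0.985, 0]
    - [0.12, -0.985, 0]
  rot:
    - [0, 0, 0.015]
    - [0, 0, 0.015]
    - [0, 0, 0.015]
    - [0, 0, 0.015]
  hand: [0.5, 0.5, 0.5, 0.5]

```text
time_s: 11.2
ee_pos: [561.7, 12.3, 179.8]
ee_rot: [-179.9, 0.2, 87.6]
force: [1.2, 0.1, 0.6]
gripper_width: 45.5
gripper_force: 0.0
```

>>> apply_moves:
  delta_pos:
    - [0.12, -0.985, 0]
    - [0.12, -0.985, 0]
    - [0.12, -0.985, 0]
    - [0.12, -0.985, 0]
  rot:
    - [0, 0, 0.015]
    - [0, 0, 0.015]
    - [0, 0, 0.015]
    - [0, 0, 0.015]
  hand: [0.5, 0.5, 0.5, 0.5]

```text
time_s: 11.53
ee_pos: [576.5, -105.7, 179.7]
ee_rot: [-179.9, 0.1, 88.9]
force: [-0.0, 0.1, -0.5]
gripper_width: 45.5
gripper_force: 0.0
```

>>> apply_moves:
  delta_pos:
    - [0.12, -0.985, 0]
    - [0.12, -0.985, 0]
    - [0.12, -0.985, 0]
    - [0.12, -0.985, 0]
    - [0.12, -0.985, 0]
    - [0.12, -0.985, 0]
  rot:
    - [0, 0, 0.015]
    - [0, 0, 0.015]
    - [0, 0, 0.015]
    - [0, 0, 0.015]
    - [0, 0, 0.015]
    - [0, 0, 0.015]
  hand: [0.5, 0.5, 0.5, 0.5, 0.5, 0.5]

```text
time_s: 12.03
ee_pos: [590.5, -217.5, 180.2]
ee_rot: [-179.9, -0.1, 90.5]
force: [-0.5, 0.6, -0.2]
gripper_width: 45.5
gripper_force: 0.0
```

```bash
python3 - <<'E'
from h import *
s=env.state();print(s["ee_pos"],s["ee_rot"])
f=viewer.grab_frame("top")
for o in ingots(f): print(*o)
g=viewer.grab_frame("scene")
cv2.imwrite("pics/a1.png",np.vstack([cv2.resize(g["pixels"][110:190,385:475],(400,290)),cv2.resize(g["pixels"][250:440,130:380],(400,304))])[:,:,::-1])
E
```

```text
[ 590.45198518 -217.54240128  180.2297056 ] [-1.79878991e+02 -1.16964262e-01  9.04600247e+01]
[431. 282.] 429.0 -224.4 65 24 -70.0
[426. 247.] 505.7 -213.7 60 22 -79.1
[147. 241.] 517.5 364.8 82 81 83.2
[425. 208.] 590.1 -214.7 91 23 -88.8
[332. 190.] 617.2 -9.0 58 23 84.8
[273. 183.] 632.6 111.2 79 23 83.2
[210. 180.] 638.4 238.9 100 22 81.6
[422. 177.] 660.6 -207.6 63 23 -80.8
[139. 104.] 799.3 386.0 77 71 -55.4
```

View pics/a1.png

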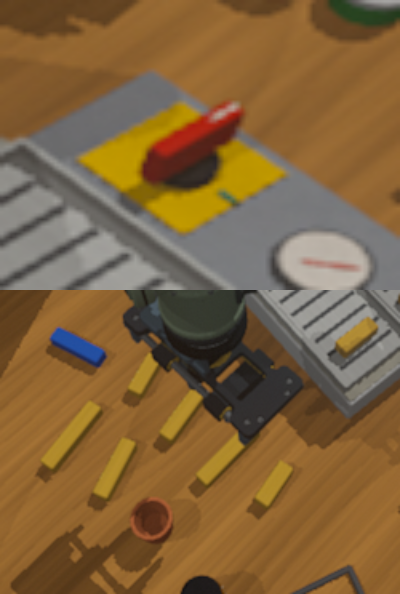

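The switch reads OFF: its white line points along +y in the upper crop. Reported z runs more than 31 mm low, because the fingers shut above the bar at 80.7. I'll find the bench by force, starting over the long ingot at (591,-220).

>>> apply_moves:
  delta_pos:
    - [0, -0.02, -0.3]
    - [0, -0.02, -0.6]
    - [0, -0.02, -0.9]
    - [0, -0.02, -1]
    - [0, -0.02, -1]
  rot:
    - [0, 0, 0]
    - [0, 0, 0]
    - [0, 0, 0]
    - [0, 0, 0]
    - [0, 0, 0]
  hand: [0.5, 0.5, 0.5, 0.5, 0.5]

```text
time_s: 12.55
ee_pos: [587.9, -218.7, 57.4]
ee_rot: [-179.5, -0.2, 90.6]
force: [-1.6, 0.4, 0.5]
gripper_width: 45.6
gripper_force: 0.0
```

>>> apply_moves:
  delta_pos:
    - [0, 0, -0.2]
    - [0, 0, -0.4]
    - [0, 0, -0.5]
    - [0, 0, -0.58]
    - [0, 0, -0.63]
    - [0, 0, -0.67]
    - [0, 0, -0.69]
    - [0, 0, -0.7]
    - [0, 0, -0.7]
  rot:
    - [0, 0, 0]
    - [0, 0, 0]
    - [0, 0, 0]
    - [0, 0, 0]
    - [0, 0, 0]
    - [0, 0, 0]
    - [0, 0, 0]
    - [0, 0, 0]
    - [0, 0, 0]
  hand: [0.5, 0.5, 0.5, 0.5, 0.5, 0.5, 0.5, 0.5, 0.5]

```text
time_s: 13.3
ee_pos: [591.2, -221.8, -22.0]
ee_rot: [179.9, 0.0, 90.5]
force: [0.1, -0.2, -0.1]
gripper_width: 45.7
gripper_force: 0.0
```

Now I'll creep down.

>>> apply_moves:
  delta_pos:
    - [0, 0, -0.02]
    - [0, 0, -0.04]
    - [0, 0, -0.06]
    - [0, 0, -0.06]
  rot:
    - [0, 0, 0]
    - [0, 0, 0]
    - [0, 0, 0]
    - [0, 0, 0]
  hand: [0.5, 0.5, 0.5, 0.5]

```text
time_s: 13.63
ee_pos: [590.5, -221.5, -30.2]
ee_rot: [-180.0, -0.0, 90.5]
force: [-0.0, -0.3, 0.6]
gripper_width: 45.8
gripper_force: 0.0
```

>>> apply_moves:
  delta_pos:
    - [0, 0, -0.015]
    - [0, 0, -0.025]
    - [0, 0, -0.025]
  rot:
    - [0, 0, 0]
    - [0, 0, 0]
    - [0, 0, 0]
  hand: [0.5, 0.5, 0.5]

```text
time_s: 13.88
ee_pos: [590.6, -221.6, -33.0]
ee_rot: [-180.0, -0.0, 90.5]
force: [-0.2, 0.2, 0.1]
gripper_width: 45.4
gripper_force: 0.0
```

>>> apply_moves:
  delta_pos:
    - [0, 0, -0.015]
    - [0, 0, -0.02]
    - [0, 0, -0.02]
  rot:
    - [0, 0, 0]
    - [0, 0, 0]
    - [0, 0, 0]
  hand: [0.5, 0.5, 0.5]

```text
time_s: 14.13
ee_pos: [591.1, -221.7, -34.6]
ee_rot: [180.0, 0.0, 90.5]
force: [0.2, 0.1, 3.8]
gripper_width: 45.6
gripper_force: 1.8
```

The bench is at reported z = -34.5. I'll raise 3 mm, grip, lift and carry to the long tray.

>>> apply_moves:
  delta_pos:
    - [0, 0, 0.025]
    - [0, 0, 0.025]
    - [0, 0, 0.025]
    - [0, 0, 0.025]
    - [0, 0, 0.025]
    - [0, 0, 0.025]
    - [0, 0, 0.025]
  rot:
    - [0, 0, 0]
    - [0, 0, 0]
    - [0, 0, 0]
    - [0, 0, 0]
    - [0, 0, 0]
    - [0, 0, 0]
    - [0, 0, 0]
  hand: [0.5, 0, 0, 0, 0, 0, 0]
  newtons: 40

```text
time_s: 14.72
ee_pos: [591.0, -221.7, -32.2]
ee_rot: [180.0, 0.0, 90.5]
force: [0.4, -0.2, -0.1]
gripper_width: 21.7
gripper_force: 40.0
```

>>> apply_moves:
  delta_pos:
    - [0, 0, 0.2]
    - [0, 0, 0.5]
    - [0, 0, 0.8]
    - [0, 0, 1]
    - [0, 0, 1]
  rot:
    - [0, 0, 0]
    - [0, 0, 0]
    - [0, 0, 0]
    - [0, 0, 0]
    - [0, 0, 0]
  hand: [0, 0, 0, 0, 0]

```text
time_s: 15.13
ee_pos: [594.1, -222.9, 93.4]
ee_rot: [179.4, 0.2, 90.5]
force: [1.2, -0.5, -2.4]
gripper_width: 21.5
gripper_force: 40.0
```

>>> apply_moves:
  delta_pos:
    - [-0.05, 0.3, 0.2]
    - [-0.05, 0.65, 0.2]
    - [-0.05, 0.97, 0.2]
    - [-0.05, 0.97, 0.2]
  rot:
    - [0, 0, -0.019]
    - [0, 0, -0.019]
    - [0, 0, -0.019]
    - [0, 0, -0.019]
  hand: [0, 0, 0, 0]

```text
time_s: 15.47
ee_pos: [582.7, -98.1, 110.0]
ee_rot: [-179.7, -0.3, 89.1]
force: [-0.4, -0.3, -3.5]
gripper_width: 21.9
gripper_force: 40.0
```

>>> apply_moves:
  delta_pos:
    - [-0.05, 0.3, 0]
    - [-0.05, 0.65, 0]
    - [-0.05, 0.97, 0]
    - [-0.05, 0.97, 0]
  rot:
    - [0, 0, -0.019]
    - [0, 0, -0.019]
    - [0, 0, -0.019]
    - [0, 0, -0.019]
  hand: [0, 0, 0, 0]

```text
time_s: 15.8
ee_pos: [576.9, 17.7, 109.6]
ee_rot: [-179.7, -0.2, 87.5]
force: [0.7, -0.2, -3.5]
gripper_width: 21.5
gripper_force: 40.0
```

>>> apply_moves:
  delta_pos:
    - [-0.05, 0.3, 0]
    - [-0.05, 0.65, 0]
    - [-0.05, 0.97, 0]
    - [-0.05, 0.97, 0]
  rot:
    - [0, 0, -0.019]
    - [0, 0, -0.019]
    - [0, 0, -0.019]
    - [0, 0, -0.019]
  hand: [0, 0, 0, 0]

```text
time_s: 16.13
ee_pos: [571.5, 133.8, 109.8]
ee_rot: [-179.8, -0.2, 85.8]
force: [0.5, -0.4, -4.0]
gripper_width: 21.8
gripper_force: 40.0
```

>>> apply_moves:
  delta_pos:
    - [-0.05, 0.3, 0]
    - [-0.05, 0.65, 0]
    - [-0.05, 0.97, 0]
    - [-0.05, 0.97, 0]
    - [-0.05, 0.97, 0]
    - [-0.05, 0.97, 0]
    - [-0.05, 0.97, 0]
    - [-0.05, 0.97, 0]
  rot:
    - [0, 0, -0.019]
    - [0, 0, -0.019]
    - [0, 0, -0.019]
    - [0, 0, -0.019]
    - [0, 0, -0.019]
    - [0, 0, -0.019]
    - [0, 0, -0.019]
    - [0, 0, -0.019]
  hand: [0, 0, 0, 0, 0, 0, 0, 0]

```text
time_s: 16.8
ee_pos: [566.7, 242.3, 111.3]
ee_rot: [-179.9, 0.1, 83.8]
force: [-0.2, -0.3, -3.5]
gripper_width: 22.0
gripper_force: 40.0
```

>>> apply_moves:
  delta_pos:
    - [0.015, 0.005, -0.2]
    - [0.015, 0.005, -0.4]
    - [0.015, 0.005, -0.5]
    - [0.015, 0.005, -0.55]
    - [0.015, 0.005, -0.57]
    - [0.015, 0.005, -0.57]
    - [0.015, 0.005, -0.57]
  rot:
    - [0, 0, 0]
    - [0, 0, 0]
    - [0, 0, 0]
    - [0, 0, 0]
    - [0, 0, 0]
    - [0, 0, 0]
    - [0, 0, 0]
  hand: [0, 0, 0, 0, 0, 0, 0]

```text
time_s: 17.38
ee_pos: [569.5, 244.5, 44.5]
ee_rot: [179.9, -0.1, 83.9]
force: [0.6, 0.4, -2.8]
gripper_width: 21.8
gripper_force: 40.0
```

>>> apply_moves:
  delta_pos:
    - [0, 0, -0.01]
    - [0, 0, -0.01]
    - [0, 0, -0.01]
  rot:
    - [0, 0, 0]
    - [0, 0, 0]
    - [0, 0, 0]
  hand: [0, 0, 0]

```text
time_s: 17.63
ee_pos: [568.9, 244.7, 42.9]
ee_rot: [179.9, -0.0, 83.9]
force: [0.1, -0.9, -3.0]
gripper_width: 21.6
gripper_force: 40.0
```

>>> apply_moves:
  delta_pos:
    - [0, 0, -0.01]
    - [0, 0, -0.01]
    - [0, 0, -0.01]
  rot:
    - [0, 0, 0]
    - [0, 0, 0]
    - [0, 0, 0]
  hand: [0, 0, 0]

```text
time_s: 17.88
ee_pos: [569.1, 244.8, 41.7]
ee_rot: [179.9, -0.0, 83.9]
force: [0.4, -0.4, 0.3]
gripper_width: 22.0
gripper_force: 40.0
```

>>> apply_moves:
  delta_pos:
    - [0, 0, 0]
    - [0, 0, 0]
    - [0, 0, 0]
    - [0, 0, 0]
    - [0, 0, 0.2]
    - [0, 0, 0.5]
    - [0, 0, 0.8]
    - [0, 0, 0.8]
  rot:
    - [0, 0, 0]
    - [0, 0, 0]
    - [0, 0, 0]
    - [0, 0, 0]
    - [0, 0, 0]
    - [0, 0, 0]
    - [0, 0, 0]
    - [0, 0, 0]
  hand: [0.5, 0.5, 0.5, 0.5, 0.5, 0.5, 0.5, 0.5]

```text
time_s: 18.55
ee_pos: [573.1, 246.4, 145.0]
ee_rot: [179.3, -0.4, 83.9]
force: [0.4, 0.7, 0.8]
gripper_width: 45.7
gripper_force: 0.0
```

>>> apply_moves:
  delta_pos:
    - [-0.13, -0.3, 0]
    - [-0.13, -0.65, 0]
    - [-0.13, -0.98, 0]
    - [-0.13, -0.98, 0]
  rot:
    - [0, 0, 0.052]
    - [0, 0, 0.052]
    - [0, 0, 0.052]
    - [0, 0, 0.052]
  hand: [0.5, 0.5, 0.5, 0.5]

```text
time_s: 18.88
ee_pos: [552.4, 121.0, 137.3]
ee_rot: [-180.0, 0.2, 88.1]
force: [-0.2, 0.3, -0.2]
gripper_width: 45.3
gripper_force: 0.0
```

>>> apply_moves:
  delta_pos:
    - [-0.13, -0.3, 0]
    - [-0.13, -0.65, 0]
    - [-0.13, -0.98, 0]
    - [-0.13, -0.98, 0]
  rot:
    - [0, 0, 0.052]
    - [0, 0, 0.052]
    - [0, 0, 0.052]
    - [0, 0, 0.052]
  hand: [0.5, 0.5, 0.5, 0.5]

```text
time_s: 19.22
ee_pos: [537.3, 3.7, 137.2]
ee_rot: [180.0, 0.2, 92.6]
force: [0.2, 0.4, 0.1]
gripper_width: 45.4
gripper_force: 0.0
```

```bash
cat > m.py <<'E'
from h import *
import sys
# tray-frame coords for ingots on trays
s=env.state();print(s["time_s"],s["ee_pos"].round(1),s["ee_rot"].round(1))
f=viewer.grab_frame("top")
for o in ingots(f):
    px,x,y,w,h,a=o
    if h<30 and w<120:
        d=np.array([x-548.4,y-122.5]); c=np.array([[.9944,-.1054],[.1054,.9944]])@d
        print(px,x,y,w,h,a%180,"hearth",c.round(1) if px[0]<375 else "")
E
python3 m.py
```

```text
19.2167 [537.3   3.7 137.2] [180.    0.2  92.6]
[489. 284.] 425.7 -346.0 104 22 101.6 hearth 
[432. 282.] 429.0 -223.4 63 23 109.9 hearth 
[482. 249.] 500.4 -334.6 84 22 111.2 hearth 
[432. 246.] 508.3 -225.2 81 22 102.1 hearth 
[206. 215.] 567.6 245.6 101 21 84.1 hearth [  6.1 124.4]
[263. 182.] 634.8 130.2 41 23 83.8 hearth [85.1 16.8]
[210. 180.] 638.3 238.9 100 22 81.2 hearth [ 77.1 125.2]
[422. 176.] 660.7 -207.6 63 23 100.0 hearth 
[534. 115.] 797.6 -459.5 93 15 68.3 hearth
```

>>> apply_moves:
  delta_pos:
    - [-0.12, -0.3, 0]
    - [-0.12, -0.65, 0]
    - [-0.12, -0.98, 0]
    - [-0.12, -0.98, 0]
  rot:
    - [0, 0, 0.052]
    - [0, 0, 0.052]
    - [0, 0, 0.052]
    - [0, 0, 0.052]
  hand: [0.5, 0.5, 0.5, 0.5]

```text
time_s: 19.6
ee_pos: [523.6, -112.9, 137.2]
ee_rot: [179.9, 0.2, 97.1]
force: [-0.2, -0.7, -0.0]
gripper_width: 45.7
gripper_force: 0.0
```

>>> apply_moves:
  delta_pos:
    - [-0.12, -0.3, 0]
    - [-0.12, -0.65, 0]
    - [-0.12, -0.98, 0]
    - [-0.12, -0.98, 0]
    - [-0.12, -0.98, 0]
    - [-0.12, -0.98, 0]
    - [-0.12, -0.98, 0]
  rot:
    - [0, 0, 0.052]
    - [0, 0, 0.052]
    - [0, 0, 0.052]
    - [0, 0, 0.052]
    - [0, 0, 0.052]
    - [0, 0, 0.052]
    - [0, 0, 0.052]
  hand: [0.5, 0.5, 0.5, 0.5, 0.5, 0.5, 0.5]

```text
time_s: 20.18
ee_pos: [509.0, -223.9, 136.9]
ee_rot: [-180.0, -0.1, 101.9]
force: [-0.1, 0.2, -0.1]
gripper_width: 45.2
gripper_force: 0.0
```

>>> apply_moves:
  delta_pos:
    - [0, 0, -0.3]
    - [0, 0, -0.6]
    - [0, 0, -0.85]
    - [0, 0, -0.9]
    - [0, 0, -0.9]
    - [0, 0, -0.9]
  rot:
    - [0, 0, 0]
    - [0, 0, 0]
    - [0, 0, 0]
    - [0, 0, 0]
    - [0, 0, 0]
    - [0, 0, 0]
  hand: [0.5, 0.5, 0.5, 0.5, 0.5, 0.5]

```text
time_s: 20.68
ee_pos: [509.8, -225.3, 30.2]
ee_rot: [179.9, 0.0, 101.9]
force: [-0.2, -0.6, 0.9]
gripper_width: 45.4
gripper_force: 0.0
```

>>> apply_moves:
  delta_pos:
    - [-0.01, 0, -0.2]
    - [-0.01, 0, -0.35]
    - [-0.01, 0, -0.45]
    - [-0.01, 0, -0.49]
    - [-0.01, 0, -0.505]
    - [-0.01, 0, -0.505]
  rot:
    - [0, 0, 0]
    - [0, 0, 0]
    - [0, 0, 0]
    - [0, 0, 0]
    - [0, 0, 0]
    - [0, 0, 0]
  hand: [0.5, 0.5, 0.5, 0.5, 0.5, 0.5]

```text
time_s: 21.18
ee_pos: [508.7, -226.2, -30.2]
ee_rot: [179.9, 0.1, 101.8]
force: [0.6, -0.4, 0.2]
gripper_width: 45.7
gripper_force: 0.0
```

>>> apply_moves:
  delta_pos:
    - [0, 0, 0]
    - [0, 0, 0]
    - [0, 0, 0]
    - [0, 0, 0]
    - [0, 0, 0]
    - [0, 0, 0]
  rot:
    - [0, 0, 0]
    - [0, 0, 0]
    - [0, 0, 0]
    - [0, 0, 0]
    - [0, 0, 0]
    - [0, 0, 0]
  hand: [0, 0, 0, 0, 0, 0]
  newtons: 40

```text
time_s: 21.68
ee_pos: [508.2, -226.1, -30.8]
ee_rot: [179.9, 0.1, 101.8]
force: [1.5, 1.1, 4.8]
gripper_width: 21.7
gripper_force: 40.0
```

>>> apply_moves:
  delta_pos:
    - [0, 0, 0.2]
    - [0, 0, 0.5]
    - [0, 0, 0.8]
    - [0, 0, 1]
    - [0, 0, 1]
  rot:
    - [0, 0, 0]
    - [0, 0, 0]
    - [0, 0, 0]
    - [0, 0, 0]
    - [0, 0, 0]
  hand: [0, 0, 0, 0, 0]

```text
time_s: 22.1
ee_pos: [510.4, -227.3, 93.4]
ee_rot: [179.6, 0.3, 101.8]
force: [0.7, 0.0, -2.4]
gripper_width: 21.9
gripper_force: 40.0
```

>>> apply_moves:
  delta_pos:
    - [0.155, 0.3, 0.2]
    - [0.155, 0.65, 0.2]
    - [0.155, 0.96, 0.2]
    - [0.155, 0.96, 0.2]
  rot:
    - [0, 0, -0.069]
    - [0, 0, -0.069]
    - [0, 0, -0.069]
    - [0, 0, -0.069]
  hand: [0, 0, 0, 0]

```text
time_s: 22.43
ee_pos: [524.1, -103.9, 110.8]
ee_rot: [-179.8, -0.3, 96.1]
force: [-0.1, 0.7, -2.2]
gripper_width: 22.0
gripper_force: 40.0
```

>>> apply_moves:
  delta_pos:
    - [0.155, 0.3, 0]
    - [0.155, 0.65, 0]
    - [0.155, 0.96, 0]
    - [0.155, 0.96, 0]
  rot:
    - [0, 0, -0.069]
    - [0, 0, -0.069]
    - [0, 0, -0.069]
    - [0, 0, -0.069]
  hand: [0, 0, 0, 0]

```text
time_s: 22.77
ee_pos: [542.9, 10.4, 110.3]
ee_rot: [-179.7, -0.2, 90.2]
force: [0.1, -0.4, -3.3]
gripper_width: 21.8
gripper_force: 40.0
```

>>> apply_moves:
  delta_pos:
    - [0.155, 0.3, 0]
    - [0.155, 0.65, 0]
    - [0.155, 0.96, 0]
    - [0.155, 0.96, 0]
    - [0.155, 0.96, 0]
    - [0.155, 0.96, 0]
    - [0.155, 0.96, 0]
    - [0.155, 0.96, 0]
    - [0.155, 0.96, 0]
  rot:
    - [0, 0, -0.069]
    - [0, 0, -0.069]
    - [0, 0, -0.069]
    - [0, 0, -0.069]
    - [0, 0, -0.069]
    - [0, 0, -0.069]
    - [0, 0, -0.069]
    - [0, 0, -0.069]
    - [0, 0, -0.069]
  hand: [0, 0, 0, 0, 0, 0, 0, 0, 0]

```text
time_s: 23.52
ee_pos: [563.2, 118.5, 112.3]
ee_rot: [-180.0, 0.0, 83.9]
force: [-0.6, -0.7, -1.2]
gripper_width: 22.1
gripper_force: 40.0
```

>>> apply_moves:
  delta_pos:
    - [0.01, 0.02, -0.2]
    - [0.01, 0.02, -0.4]
    - [0.01, 0.02, -0.5]
    - [0.01, 0.02, -0.55]
    - [0.01, 0.02, -0.57]
    - [0.01, 0.02, -0.575]
    - [0.01, 0.02, -0.575]
    - [0.01, 0.02, -0.575]
  rot:
    - [0, 0, 0]
    - [0, 0, 0]
    - [0, 0, 0]
    - [0, 0, 0]
    - [0, 0, 0]
    - [0, 0, 0]
    - [0, 0, 0]
    - [0, 0, 0]
  hand: [0, 0, 0, 0, 0, 0, 0, 0]

```text
time_s: 24.18
ee_pos: [565.4, 122.2, 44.5]
ee_rot: [179.9, -0.0, 84.0]
force: [-0.5, -0.4, -2.4]
gripper_width: 21.4
gripper_force: 40.0
```

>>> apply_moves:
  delta_pos:
    - [-0.008, 0, -0.01]
    - [-0.008, 0, -0.01]
    - [-0.008, 0, -0.01]
  rot:
    - [0, 0, 0]
    - [0, 0, 0]
    - [0, 0, 0]
  hand: [0, 0, 0]

```text
time_s: 24.43
ee_pos: [564.4, 122.3, 43.2]
ee_rot: [179.9, -0.0, 84.0]
force: [1.0, 0.6, 0.1]
gripper_width: 22.1
gripper_force: 40.0
```

>>> apply_moves:
  delta_pos:
    - [0, 0, 0]
    - [0, 0, 0]
    - [0, 0, 0]
    - [0, 0, 0]
    - [0, 0, 0.2]
    - [0, 0, 0.5]
    - [0, 0, 0.8]
    - [0, 0, 0.8]
  rot:
    - [0, 0, 0]
    - [0, 0, 0]
    - [0, 0, 0]
    - [0, 0, 0]
    - [0, 0, 0]
    - [0, 0, 0]
    - [0, 0, 0]
    - [0, 0, 0]
  hand: [0.5, 0.5, 0.5, 0.5, 0.5, 0.5, 0.5, 0.5]

```text
time_s: 25.1
ee_pos: [568.1, 123.1, 145.6]
ee_rot: [179.2, -0.2, 84.0]
force: [1.6, 1.4, 0.9]
gripper_width: 45.6
gripper_force: 0.0
```

>>> apply_moves:
  delta_pos:
    - [-0.13, -0.3, 0]
    - [-0.13, -0.65, 0]
    - [-0.13, -0.95, 0]
    - [-0.13, -0.95, 0]
  rot:
    - [0, 0, 0.079]
    - [0, 0, 0.079]
    - [0, 0, 0.079]
    - [0, 0, 0.079]
  hand: [0.5, 0.5, 0.5, 0.5]

```text
time_s: 25.43
ee_pos: [547.5, 2.8, 138.3]
ee_rot: [180.0, 0.2, 90.5]
force: [0.4, -0.2, 0.4]
gripper_width: 45.5
gripper_force: 0.0
```

>>> apply_moves:
  delta_pos:
    - [-0.13, -0.3, 0]
    - [-0.13, -0.65, 0]
    - [-0.13, -0.95, 0]
    - [-0.13, -0.95, 0]
  rot:
    - [0, 0, 0.079]
    - [0, 0, 0.079]
    - [0, 0, 0.079]
    - [0, 0, 0.079]
  hand: [0.5, 0.5, 0.5, 0.5]

```text
time_s: 25.77
ee_pos: [532.3, -111.2, 138.3]
ee_rot: [180.0, 0.2, 97.3]
force: [0.1, 0.2, -0.7]
gripper_width: 45.4
gripper_force: 0.0
```

```bash
python3 m.py
```

```text
25.7667 [ 532.3 -111.2  138.3] [180.    0.2  97.3]
[498. 282.] 429.4 -365.3 66 23 100.8 hearth 
[433. 282.] 429.3 -224.1 64 23 109.6 hearth 
[267. 217.] 562.2 121.7 79 22 84.4 hearth [13.8  0.7]
[206. 215.] 567.5 245.6 101 21 83.9 hearth [  6.  124.4]
[332. 190.] 617.0 -8.6 57 23 84.8 hearth [  82.  -123.1]
[273. 183.] 632.6 111.3 79 23 83.2 hearth [84.9 -2.3]
[210. 180.] 638.0 239.1 100 23 81.0 hearth [ 76.8 125.4]
[534. 115.] 797.3 -460.1 92 13 68.9 hearth
```

>>> apply_moves:
  delta_pos:
    - [-0.135, -0.3, 0]
    - [-0.135, -0.65, 0]
    - [-0.135, -0.955, 0]
    - [-0.135, -0.955, 0]
  rot:
    - [0, 0, 0.079]
    - [0, 0, 0.079]
    - [0, 0, 0.079]
    - [0, 0, 0.079]
  hand: [0.5, 0.5, 0.5, 0.5]

```text
time_s: 26.15
ee_pos: [516.7, -225.2, 138.2]
ee_rot: [180.0, 0.2, 104.2]
force: [0.4, -0.2, -0.7]
gripper_width: 45.7
gripper_force: 0.0
```

>>> apply_moves:
  delta_pos:
    - [-0.135, -0.3, 0]
    - [-0.135, -0.65, 0]
    - [-0.135, -0.955, 0]
    - [-0.135, -0.955, 0]
    - [-0.135, -0.955, 0]
    - [-0.135, -0.955, 0]
    - [-0.135, -0.955, 0]
  rot:
    - [0, 0, 0.079]
    - [0, 0, 0.079]
    - [0, 0, 0.079]
    - [0, 0, 0.079]
    - [0, 0, 0.079]
    - [0, 0, 0.079]
    - [0, 0, 0.079]
  hand: [0.5, 0.5, 0.5, 0.5, 0.5, 0.5, 0.5]

```text
time_s: 26.73
ee_pos: [500.2, -333.0, 138.1]
ee_rot: [180.0, -0.1, 111.3]
force: [-0.2, 0.8, 0.3]
gripper_width: 45.4
gripper_force: 0.0
```

>>> apply_moves:
  delta_pos:
    - [0, 0, -0.3]
    - [0, 0, -0.6]
    - [0, 0, -0.85]
    - [0, 0, -0.9]
    - [0, 0, -0.9]
    - [0, 0, -0.9]
  rot:
    - [0, 0, 0]
    - [0, 0, 0]
    - [0, 0, 0]
    - [0, 0, 0]
    - [0, 0, 0]
    - [0, 0, 0]
  hand: [0.5, 0.5, 0.5, 0.5, 0.5, 0.5]

```text
time_s: 27.23
ee_pos: [501.0, -334.7, 31.6]
ee_rot: [179.9, 0.1, 111.2]
force: [0.3, 0.1, 0.1]
gripper_width: 45.7
gripper_force: 0.0
```

```bash
python3 - <<'E'
from h import *
s=env.state();print(s["ee_pos"],s["ee_rot"])
f=viewer.grab_frame("scene")
g=f["pixels"][250:420,130:340].copy()
for x,y,c in((500.4,-334.6,(255,0,0)),(425.7,-346,(255,0,0)),(429,-223.4,(255,0,0)),(660.7,-207.6,(255,0,0))):
    p=proj(f,[x,y,22])-[130,250]; cv2.circle(g,tuple(int(v) for v in p.round()),1,c,-1)
cv2.imwrite("pics/b1.png",cv2.resize(g,None,fx=3,fy=3)[:,:,::-1])
E
```

```text
[ 501.02948358 -334.70397404   31.56427575] [1.79932628e+02 8.04753976e-02 1.11237409e+02]
```

View pics/b1.png

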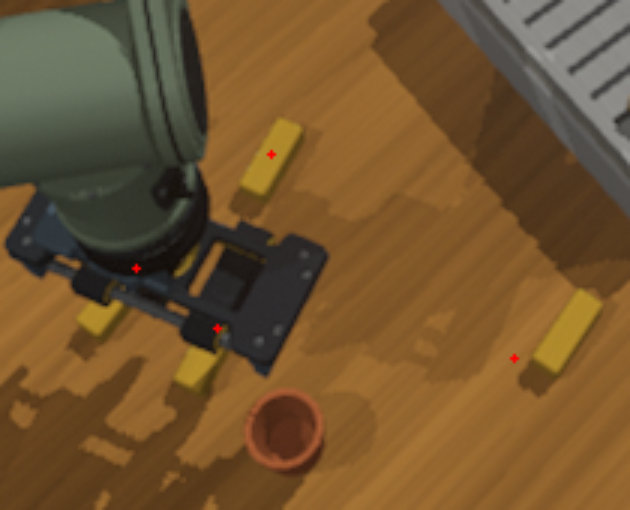

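The red marks show that S1 (far right) has been knocked aside, so I'll re-measure it later. M2 is still in place under the hand, so I'm gripping it now.

>>> apply_moves:
  delta_pos:
    - [0, 0, -0.2]
    - [0, 0, -0.35]
    - [0, 0, -0.45]
    - [0, 0, -0.5]
    - [0, 0, -0.52]
    - [0, 0, -0.52]
  rot:
    - [0, 0, 0]
    - [0, 0, 0]
    - [0, 0, 0]
    - [0, 0, 0]
    - [0, 0, 0]
    - [0, 0, 0]
  hand: [0.5, 0.5, 0.5, 0.5, 0.5, 0.5]

```text
time_s: 27.78
ee_pos: [500.7, -335.5, -31.0]
ee_rot: [179.9, 0.1, 111.2]
force: [0.5, 0.4, 0.4]
gripper_width: 45.6
gripper_force: 0.0
```

>>> apply_moves:
  delta_pos:
    - [0, 0, 0]
    - [0, 0, 0]
    - [0, 0, 0]
    - [0, 0, 0]
    - [0, 0, 0]
    - [0, 0, 0]
  rot:
    - [0, 0, 0]
    - [0, 0, 0]
    - [0, 0, 0]
    - [0, 0, 0]
    - [0, 0, 0]
    - [0, 0, 0]
  hand: [0, 0, 0, 0, 0, 0]
  newtons: 40

```text
time_s: 28.28
ee_pos: [500.6, -335.3, -31.4]
ee_rot: [179.9, 0.1, 111.2]
force: [1.5, 0.3, 4.3]
gripper_width: 22.0
gripper_force: 40.0
```

>>> apply_moves:
  delta_pos:
    - [0, 0, 0.2]
    - [0, 0, 0.5]
    - [0, 0, 0.8]
    - [0, 0, 1]
    - [0, 0, 1]
  rot:
    - [0, 0, 0]
    - [0, 0, 0]
    - [0, 0, 0]
    - [0, 0, 0]
    - [0, 0, 0]
  hand: [0, 0, 0, 0, 0]

```text
time_s: 28.7
ee_pos: [502.5, -337.0, 92.9]
ee_rot: [179.7, 0.5, 111.2]
force: [0.0, -0.9, -3.2]
gripper_width: 22.0
gripper_force: 40.0
```

>>> apply_moves:
  delta_pos:
    - [-0.014, 0.3, 0.2]
    - [-0.014, 0.65, 0.2]
    - [-0.014, 0.965, 0.2]
    - [-0.014, 0.965, 0.2]
  rot:
    - [0, 0, -0.079]
    - [0, 0, -0.079]
    - [0, 0, -0.079]
    - [0, 0, -0.079]
  hand: [0, 0, 0, 0]

```text
time_s: 29.03
ee_pos: [495.2, -212.0, 109.7]
ee_rot: [-179.8, -0.5, 104.6]
force: [-0.1, 0.1, -3.2]
gripper_width: 21.6
gripper_force: 40.0
```

>>> apply_moves:
  delta_pos:
    - [-0.014, 0.3, 0]
    - [-0.014, 0.65, 0]
    - [-0.014, 0.965, 0]
    - [-0.014, 0.965, 0]
  rot:
    - [0, 0, -0.079]
    - [0, 0, -0.079]
    - [0, 0, -0.079]
    - [0, 0, -0.079]
  hand: [0, 0, 0, 0]

```text
time_s: 29.37
ee_pos: [493.8, -97.2, 109.5]
ee_rot: [-179.7, -0.3, 97.8]
force: [-0.5, -0.0, -3.7]
gripper_width: 21.3
gripper_force: 40.0
```

>>> apply_moves:
  delta_pos:
    - [-0.014, 0.3, 0]
    - [-0.014, 0.65, 0]
    - [-0.014, 0.965, 0]
    - [-0.014, 0.965, 0]
  rot:
    - [0, 0, -0.079]
    - [0, 0, -0.079]
    - [0, 0, -0.079]
    - [0, 0, -0.079]
  hand: [0, 0, 0, 0]

```text
time_s: 29.7
ee_pos: [493.0, 18.1, 109.9]
ee_rot: [-179.8, -0.2, 91.1]
force: [-0.1, -0.7, -3.9]
gripper_width: 21.8
gripper_force: 40.0
```

>>> apply_moves:
  delta_pos:
    - [-0.014, 0.3, 0]
    - [-0.014, 0.65, 0]
    - [-0.014, 0.965, 0]
    - [-0.014, 0.965, 0]
    - [-0.014, 0.965, 0]
    - [-0.014, 0.965, 0]
    - [-0.014, 0.965, 0]
    - [-0.014, 0.965, 0]
    - [-0.014, 0.965, 0]
  rot:
    - [0, 0, -0.079]
    - [0, 0, -0.079]
    - [0, 0, -0.079]
    - [0, 0, -0.079]
    - [0, 0, -0.079]
    - [0, 0, -0.079]
    - [0, 0, -0.079]
    - [0, 0, -0.079]
    - [0, 0, -0.079]
  hand: [0, 0, 0, 0, 0, 0, 0, 0, 0]

```text
time_s: 30.45
ee_pos: [493.1, 126.9, 111.6]
ee_rot: [-180.0, 0.0, 83.9]
force: [-0.2, -0.6, -3.8]
gripper_width: 21.9
gripper_force: 40.0
```

>>> apply_moves:
  delta_pos:
    - [0.005, 0.01, -0.2]
    - [0.005, 0.01, -0.4]
    - [0.005, 0.01, -0.5]
    - [0.005, 0.01, -0.56]
    - [0.005, 0.01, -0.575]
    - [0.005, 0.01, -0.585]
    - [0.005, 0.01, -0.585]
    - [0.005, 0.01, -0.585]
    - [0.005, 0.01, -0.585]
  rot:
    - [0, 0, 0]
    - [0, 0, 0]
    - [0, 0, 0]
    - [0, 0, 0]
    - [0, 0, 0]
    - [0, 0, 0]
    - [0, 0, 0]
    - [0, 0, 0]
    - [0, 0, 0]
  hand: [0, 0, 0, 0, 0, 0, 0, 0, 0]

```text
time_s: 31.2
ee_pos: [494.8, 129.3, 42.5]
ee_rot: [179.9, -0.0, 84.0]
force: [-0.5, -0.5, -0.1]
gripper_width: 21.8
gripper_force: 40.0
```

>>> apply_moves:
  delta_pos:
    - [0, 0, 0]
    - [0, 0, 0]
    - [0, 0, 0]
    - [0, 0, 0]
    - [0, 0, 0.2]
    - [0, 0, 0.5]
    - [0, 0, 0.8]
    - [0, 0, 0.8]
  rot:
    - [0, 0, 0]
    - [0, 0, 0]
    - [0, 0, 0]
    - [0, 0, 0]
    - [0, 0, 0]
    - [0, 0, 0]
    - [0, 0, 0]
    - [0, 0, 0]
  hand: [0.5, 0.5, 0.5, 0.5, 0.5, 0.5, 0.5, 0.5]

```text
time_s: 31.87
ee_pos: [498.6, 130.7, 144.5]
ee_rot: [179.2, -0.3, 84.0]
force: [1.2, -0.4, 0.7]
gripper_width: 45.6
gripper_force: 0.0
```

>>> apply_moves:
  delta_pos:
    - [-0.143, -0.3, 0]
    - [-0.143, -0.65, 0]
    - [-0.143, -0.985, 0]
    - [-0.143, -0.985, 0]
  rot:
    - [0, 0, 0.051]
    - [0, 0, 0.051]
    - [0, 0, 0.051]
    - [0, 0, 0.051]
  hand: [0.5, 0.5, 0.5, 0.5]

```text
time_s: 32.2
ee_pos: [476.2, 5.6, 137.7]
ee_rot: [180.0, 0.2, 88.1]
force: [0.9, 0.4, -0.7]
gripper_width: 45.5
gripper_force: 0.0
```

```bash
python3 m.py
```

```text
32.2 [476.2   5.6 137.7] [180.    0.2  88.1]
[489. 284.] 425.8 -346.2 104 22 101.6 hearth 
[432. 282.] 429.8 -223.9 60 22 107.9 hearth 
[258. 251.] 494.3 140.5 52 20 89.6 hearth [-55.7  12.2]
[261. 217.] 563.5 135.6 51 22 83.2 hearth [13.6 14.6]
[206. 215.] 567.5 245.6 101 21 84.0 hearth [  6.  124.4]
[332. 190.] 617.1 -8.5 59 23 84.8 hearth [  82.1 -123. ]
[273. 183.] 632.5 111.2 79 23 83.0 hearth [84.8 -2.4]
[210. 180.] 639.0 238.6 100 23 82.4 hearth [ 77.9 125. ]
[403. 172.] 671.9 -166.4 62 23 100.1 hearth 
[534. 115.] 797.4 -460.1 92 14 68.7 hearth
```

>>> apply_moves:
  delta_pos:
    - [-0.144, -0.3, 0]
    - [-0.144, -0.65, 0]
    - [-0.144, -0.99, 0]
    - [-0.144, -0.99, 0]
  rot:
    - [0, 0, 0.051]
    - [0, 0, 0.051]
    - [0, 0, 0.051]
    - [0, 0, 0.051]
  hand: [0.5, 0.5, 0.5, 0.5]

```text
time_s: 32.58
ee_pos: [459.9, -112.5, 137.7]
ee_rot: [179.9, 0.2, 92.5]
force: [1.0, 1.0, 1.0]
gripper_width: 45.5
gripper_force: 0.0
```

>>> apply_moves:
  delta_pos:
    - [-0.144, -0.3, 0]
    - [-0.144, -0.65, 0]
    - [-0.144, -0.99, 0]
    - [-0.144, -0.99, 0]
  rot:
    - [0, 0, 0.051]
    - [0, 0, 0.051]
    - [0, 0, 0.051]
    - [0, 0, 0.051]
  hand: [0.5, 0.5, 0.5, 0.5]

```text
time_s: 32.92
ee_pos: [443.3, -231.5, 137.6]
ee_rot: [179.9, 0.2, 96.9]
force: [0.9, -0.4, -0.8]
gripper_width: 45.8
gripper_force: 0.0
```

>>> apply_moves:
  delta_pos:
    - [-0.144, -0.3, 0]
    - [-0.144, -0.65, 0]
    - [-0.144, -0.99, 0]
    - [-0.144, -0.99, 0]
    - [-0.144, -0.99, 0]
    - [-0.144, -0.99, 0]
    - [-0.144, -0.99, 0]
  rot:
    - [0, 0, 0.051]
    - [0, 0, 0.051]
    - [0, 0, 0.051]
    - [0, 0, 0.051]
    - [0, 0, 0.051]
    - [0, 0, 0.051]
    - [0, 0, 0.051]
  hand: [0.5, 0.5, 0.5, 0.5, 0.5, 0.5, 0.5]

```text
time_s: 33.5
ee_pos: [425.1, -343.2, 137.4]
ee_rot: [-180.0, -0.1, 101.6]
force: [0.8, -0.2, 0.4]
gripper_width: 45.7
gripper_force: 0.0
```

>>> apply_moves:
  delta_pos:
    - [0, 0, -0.3]
    - [0, 0, -0.6]
    - [0, 0, -0.85]
    - [0, 0, -0.9]
    - [0, 0, -0.9]
    - [0, 0, -0.9]
  rot:
    - [0, 0, 0]
    - [0, 0, 0]
    - [0, 0, 0]
    - [0, 0, 0]
    - [0, 0, 0]
    - [0, 0, 0]
  hand: [0.5, 0.5, 0.5, 0.5, 0.5, 0.5]

```text
time_s: 34.0
ee_pos: [425.8, -345.0, 30.9]
ee_rot: [179.9, 0.1, 101.6]
force: [0.2, -0.7, 0.5]
gripper_width: 45.7
gripper_force: 0.0
```

>>> apply_moves:
  delta_pos:
    - [0, 0, -0.2]
    - [0, 0, -0.35]
    - [0, 0, -0.45]
    - [0, 0, -0.5]
    - [0, 0, -0.515]
    - [0, 0, -0.515]
  rot:
    - [0, 0, 0]
    - [0, 0, 0]
    - [0, 0, 0]
    - [0, 0, 0]
    - [0, 0, 0]
    - [0, 0, 0]
  hand: [0.5, 0.5, 0.5, 0.5, 0.5, 0.5]

```text
time_s: 34.5
ee_pos: [425.7, -345.9, -30.9]
ee_rot: [179.9, 0.1, 101.6]
force: [-0.9, 0.7, 0.5]
gripper_width: 45.6
gripper_force: 0.0
```

>>> apply_moves:
  delta_pos:
    - [0, 0, 0]
    - [0, 0, 0]
    - [0, 0, 0]
    - [0, 0, 0]
    - [0, 0, 0]
    - [0, 0, 0]
  rot:
    - [0, 0, 0]
    - [0, 0, 0]
    - [0, 0, 0]
    - [0, 0, 0]
    - [0, 0, 0]
    - [0, 0, 0]
  hand: [0, 0, 0, 0, 0, 0]
  newtons: 40

```text
time_s: 35.0
ee_pos: [425.6, -345.6, -31.4]
ee_rot: [179.9, 0.1, 101.5]
force: [1.0, 1.5, 5.1]
gripper_width: 22.2
gripper_force: 40.0
```

>>> apply_moves:
  delta_pos:
    - [0, 0, 0.2]
    - [0, 0, 0.5]
    - [0, 0, 0.8]
    - [0, 0, 1]
    - [0, 0, 1]
  rot:
    - [0, 0, 0]
    - [0, 0, 0]
    - [0, 0, 0]
    - [0, 0, 0]
    - [0, 0, 0]
  hand: [0, 0, 0, 0, 0]

```text
time_s: 35.42
ee_pos: [426.9, -347.4, 92.2]
ee_rot: [179.7, 0.4, 101.5]
force: [1.5, 0.1, -4.9]
gripper_width: 21.3
gripper_force: 40.0
```

>>> apply_moves:
  delta_pos:
    - [0.123, 0.3, 0.2]
    - [0.123, 0.65, 0.2]
    - [0.123, 0.993, 0.2]
    - [0.123, 0.993, 0.2]
  rot:
    - [0, 0, -0.041]
    - [0, 0, -0.041]
    - [0, 0, -0.041]
    - [0, 0, -0.041]
  hand: [0, 0, 0, 0]

```text
time_s: 35.75
ee_pos: [435.9, -218.7, 109.2]
ee_rot: [-179.6, -0.5, 98.2]
force: [-1.3, -0.1, -5.5]
gripper_width: 21.9
gripper_force: 40.0
```

>>> apply_moves:
  delta_pos:
    - [0.123, 0.3, 0]
    - [0.123, 0.65, 0]
    - [0.123, 0.993, 0]
    - [0.123, 0.993, 0]
  rot:
    - [0, 0, -0.041]
    - [0, 0, -0.041]
    - [0, 0, -0.041]
    - [0, 0, -0.041]
  hand: [0, 0, 0, 0]

```text
time_s: 36.08
ee_pos: [450.9, -100.0, 109.1]
ee_rot: [-179.6, -0.4, 94.8]
force: [-1.5, 0.7, -5.1]
gripper_width: 21.8
gripper_force: 40.0
```

>>> apply_moves:
  delta_pos:
    - [0.123, 0.3, 0]
    - [0.123, 0.65, 0]
    - [0.123, 0.993, 0]
    - [0.123, 0.993, 0]
  rot:
    - [0, 0, -0.041]
    - [0, 0, -0.041]
    - [0, 0, -0.041]
    - [0, 0, -0.041]
  hand: [0, 0, 0, 0]

```text
time_s: 36.42
ee_pos: [466.9, 18.4, 109.5]
ee_rot: [-179.7, -0.2, 91.3]
force: [-0.2, -0.5, -5.2]
gripper_width: 21.9
gripper_force: 40.0
```

>>> apply_moves:
  delta_pos:
    - [0.123, 0.3, 0]
    - [0.123, 0.65, 0]
    - [0.123, 0.993, 0]
    - [0.123, 0.993, 0]
  rot:
    - [0, 0, -0.041]
    - [0, 0, -0.041]
    - [0, 0, -0.041]
    - [0, 0, -0.041]
  hand: [0, 0, 0, 0]

```text
time_s: 36.75
ee_pos: [482.8, 137.4, 109.7]
ee_rot: [-179.8, -0.2, 87.8]
force: [-0.0, 0.3, -5.6]
gripper_width: 21.8
gripper_force: 40.0
```

>>> apply_moves:
  delta_pos:
    - [0.123, 0.3, 0]
    - [0.123, 0.65, 0]
    - [0.123, 0.993, 0]
    - [0.123, 0.993, 0]
    - [0.123, 0.993, 0]
    - [0.123, 0.993, 0]
    - [0.123, 0.993, 0]
    - [0.123, 0.993, 0]
    - [0.123, 0.993, 0]
  rot:
    - [0, 0, -0.041]
    - [0, 0, -0.041]
    - [0, 0, -0.041]
    - [0, 0, -0.041]
    - [0, 0, -0.041]
    - [0, 0, -0.041]
    - [0, 0, -0.041]
    - [0, 0, -0.041]
    - [0, 0, -0.041]
  hand: [0, 0, 0, 0, 0, 0, 0, 0, 0]

```text
time_s: 37.5
ee_pos: [498.6, 249.2, 111.7]
ee_rot: [-180.0, 0.0, 83.8]
force: [-0.9, 0.5, -5.6]
gripper_width: 21.8
gripper_force: 40.0
```

>>> apply_moves:
  delta_pos:
    - [0, 0, -0.2]
    - [0, 0, -0.4]
    - [0, 0, -0.5]
    - [0, 0, -0.56]
    - [0, 0, -0.575]
    - [0, 0, -0.585]
    - [0, 0, -0.585]
    - [0, 0, -0.585]
    - [0, 0, -0.585]
  rot:
    - [0, 0, 0]
    - [0, 0, 0]
    - [0, 0, 0]
    - [0, 0, 0]
    - [0, 0, 0]
    - [0, 0, 0]
    - [0, 0, 0]
    - [0, 0, 0]
    - [0, 0, 0]
  hand: [0, 0, 0, 0, 0, 0, 0, 0, 0]

```text
time_s: 38.25
ee_pos: [498.0, 250.0, 47.2]
ee_rot: [180.0, -0.1, 83.9]
force: [-10.4, -3.6, 27.7]
gripper_width: 21.5
gripper_force: 40.0
```

>>> apply_moves:
  delta_pos:
    - [0, 0, 0]
    - [0, 0, 0]
    - [0, 0, 0]
    - [0, 0, 0]
    - [0, 0, 0.2]
    - [0, 0, 0.5]
    - [0, 0, 0.8]
    - [0, 0, 0.8]
  rot:
    - [0, 0, 0]
    - [0, 0, 0]
    - [0, 0, 0]
    - [0, 0, 0]
    - [0, 0, 0]
    - [0, 0, 0]
    - [0, 0, 0]
    - [0, 0, 0]
  hand: [0.5, 0.5, 0.5, 0.5, 0.5, 0.5, 0.5, 0.5]

```text
time_s: 38.92
ee_pos: [503.1, 252.6, 144.5]
ee_rot: [179.3, -0.4, 83.9]
force: [1.2, 0.6, 0.3]
gripper_width: 45.3
gripper_force: 0.0
```

>>> apply_moves:
  delta_pos:
    - [-0.146, -0.3, 0]
    - [-0.146, -0.65, 0]
    - [-0.146, -0.99, 0]
    - [-0.146, -0.99, 0]
  rot:
    - [0, 0, 0.074]
    - [0, 0, 0.074]
    - [0, 0, 0.074]
    - [0, 0, 0.074]
  hand: [0.5, 0.5, 0.5, 0.5]

```text
time_s: 39.25
ee_pos: [480.2, 125.9, 137.4]
ee_rot: [-179.9, 0.2, 90.0]
force: [-0.2, -0.2, -0.2]
gripper_width: 45.6
gripper_force: 0.0
```

>>> apply_moves:
  delta_pos:
    - [-0.146, -0.3, 0]
    - [-0.146, -0.65, 0]
    - [-0.146, -0.99, 0]
    - [-0.146, -0.99, 0]
  rot:
    - [0, 0, 0.074]
    - [0, 0, 0.074]
    - [0, 0, 0.074]
    - [0, 0, 0.074]
  hand: [0.5, 0.5, 0.5, 0.5]

```text
time_s: 39.58
ee_pos: [463.4, 7.3, 137.5]
ee_rot: [-180.0, 0.2, 96.3]
force: [0.3, 0.3, 0.5]
gripper_width: 45.4
gripper_force: 0.0
```

```bash
python3 m.py
```

```text
39.5833 [463.4   7.3 137.5] [-180.     0.2   96.3]
[432. 282.] 429.8 -223.9 60 22 107.9 hearth 
[258. 251.] 494.3 141.5 50 20 89.6 hearth [-55.8  13.2]
[204. 250.] 497.2 249.2 99 21 84.8 hearth [-64.3 120.6]
[263. 217.] 562.3 123.1 76 22 84.8 hearth [13.8  2.1]
[206. 215.] 567.6 245.6 101 21 84.1 hearth [  6.1 124.4]
[332. 190.] 617.2 -8.4 59 23 84.8 hearth [  82.2 -122.9]
[273. 183.] 632.5 111.2 79 23 82.8 hearth [84.8 -2.4]
[210. 180.] 638.8 238.5 100 23 82.2 hearth [ 77.7 124.9]
[403. 172.] 671.9 -166.4 62 23 100.4 hearth 
[534. 115.] 797.9 -460.3 92 13 68.4 hearth
```

```bash
python3 - <<'E'
from h import *
o=[]
for n,r,c in(("top",170,170),("scene",150,370)):
    f=viewer.grab_frame(n); o.append(cv2.resize(f["pixels"][r:r+110,c:c+110],None,fx=3.6,fy=4.5,interpolation=2))
cv2.imwrite("pics/c1.png",np.hstack(o)[:,:,::-1])
E
```

```text
(no output)
```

View pics/c1.png

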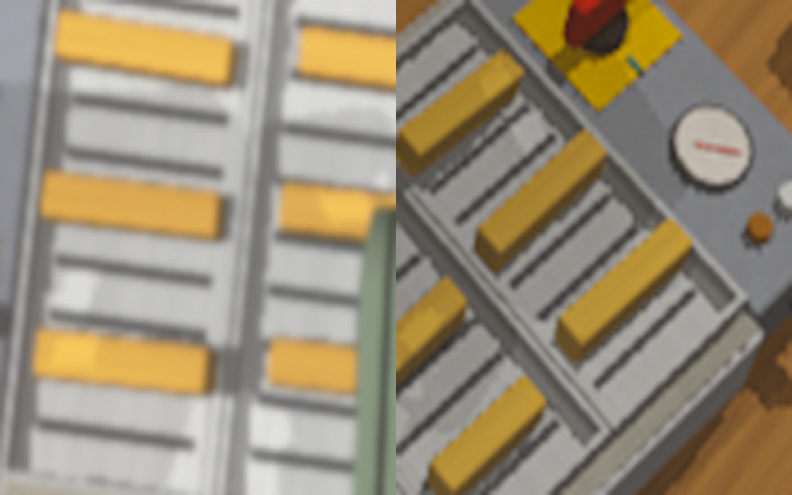

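```bash
cat > fit.py <<'E'
from h import *
from scipy.optimize import minimize
def mask(f):
    h=cv2.cvtColor(f["pixels"],cv2.COLOR_RGB2HSV); return cv2.inRange(h,np.array((15,110,60)),np.array((32,255,255)))>0
def fit(fs,L,x,y,a,z=85):
    Ms=[mask(f) for f in fs]
    S=4
    def sil(f,p):
        yaw,t=np.radians(p[3]),np.radians(p[4])
        ux=np.array([np.cos(yaw)*np.cos(t),np.sin(yaw)*np.cos(t),np.sin(t)]);uy=np.array([-np.sin(yaw),np.cos(yaw),0]);uz=np.cross(ux,uy)
        q=np.array([proj(f,p[:3]+i*L/2*ux+j*11*uy+k*11*uz) for i in(-1,1) for j in(-1,1) for k in(-1,1)],np.float32)
        return cv2.convexHull(q)
    R=[];
    for f,M in zip(fs,Ms):
        h=sil(f,[x,y,z,a,0])[:,0]; x0,y0=(h.min(0)-5).astype(int); x1,y1=(h.max(0)+6).astype(int)
        W=np.zeros((y1-y0,x1-x0),np.uint8); cv2.fillConvexPoly(W,np.int32(h-[x0,y0]),1); W=cv2.dilate(W,np.ones((9,9)))
        R.append((x0,y0,cv2.resize((M[y0:y1,x0:x1]&(W>0)).astype(np.float32),None,fx=S,fy=S)))
    def cost(p):
        c=0
        for f,(x0,y0,m) in zip(fs,R):
            r=np.zeros(m.shape,np.float32); h=(sil(f,p)-[x0-.5,y0-.5])*S
            cv2.fillConvexPoly(r,np.int32(np.round(h*16)),1,shift=4); c+=1-np.minimum(r,m).sum()/np.maximum(r,m).sum()
        return c
    p0=np.array([x,y,z,a,0.])
    r=minimize(cost,p0,method="Nelder-Mead",options=dict(initial_simplex=np.vstack([p0]+[p0+np.eye(5)[i]*s for i,s in enumerate((4,4,5,3,5))]),maxiter=400))
    d=r.x[:2]-[548.4,122.5]
    return r.x.round(1),round(r.fun,3),"hearth",(np.array([[.9944,-.1054],[.1054,.9944]])@d).round(1)
E
python3 - <<'E'
from fit import *
fs=[viewer.grab_frame("top"),viewer.grab_frame("scene")]
print("L2",*fit(fs,100,497,250,84)); print("L1",*fit(fs,100,567.6,245.6,84)); print("L0",*fit(fs,100,638.5,238.8,82)); print("M0",*fit(fs,80,632.5,111.2,83)); print("S0",*fit(fs,60,617,-8.5,84.8))
E
```

```text
L2 [497.1 246.5  92.5  85.2 -10. ] 0.401 hearth [-64.  117.9]
L1 [567.9 245.   86.5  85.   -2.7] 0.42 hearth [  6.4 123.9]
L0 [638.8 238.   86.5  82.8  -6. ] 0.401 hearth [ 77.7 124.4]
M0 [633.  110.2  87.1  84.2  -1.2] 0.362 hearth [85.5 -3.3]
S0 [617.4  -9.4  86.8  85.7  -2. ] 0.371 hearth [  82.6 -123.9]
```

L2, the nearest ingot in the long tray, fits as tilted, with its -y end up on the rim. I'll regrip it and shift it +y.

>>> apply_moves:
  delta_pos:
    - [0.14, 0.3, 0]
    - [0.14, 0.65, 0]
    - [0.14, 0.975, 0]
    - [0.14, 0.975, 0]
  rot:
    - [0, 0, -0.07]
    - [0, 0, -0.07]
    - [0, 0, -0.07]
    - [0, 0, -0.07]
  hand: [0.5, 0.5, 0.5, 0.5]

```text
time_s: 40.17
ee_pos: [480.3, 137.5, 137.5]
ee_rot: [180.0, -0.2, 91.1]
force: [0.9, -0.8, -0.3]
gripper_width: 45.6
gripper_force: 0.0
```

>>> apply_moves:
  delta_pos:
    - [0.14, 0.3, 0]
    - [0.14, 0.65, 0]
    - [0.14, 0.975, 0]
    - [0.14, 0.975, 0]
    - [0.14, 0.975, 0]
    - [0.14, 0.975, 0]
    - [0.14, 0.975, 0]
    - [0.14, 0.975, 0]
  rot:
    - [0, 0, -0.07]
    - [0, 0, -0.07]
    - [0, 0, -0.07]
    - [0, 0, -0.07]
    - [0, 0, -0.07]
    - [0, 0, -0.07]
    - [0, 0, -0.07]
    - [0, 0, -0.07]
  hand: [0.5, 0.5, 0.5, 0.5, 0.5, 0.5, 0.5, 0.5]

```text
time_s: 40.83
ee_pos: [497.0, 245.9, 137.7]
ee_rot: [-180.0, 0.0, 84.6]
force: [-0.5, -0.5, -0.1]
gripper_width: 45.8
gripper_force: 0.0
```

>>> apply_moves:
  delta_pos:
    - [0, 0, -0.3]
    - [0, 0, -0.5]
    - [0, 0, -0.65]
    - [0, 0, -0.73]
    - [0, 0, -0.78]
    - [0, 0, -0.78]
    - [0, 0, -0.78]
  rot:
    - [0, 0, 0]
    - [0, 0, 0]
    - [0, 0, 0]
    - [0, 0, 0]
    - [0, 0, 0]
    - [0, 0, 0]
    - [0, 0, 0]
  hand: [0.5, 0.5, 0.5, 0.5, 0.5, 0.5, 0.5]

```text
time_s: 41.42
ee_pos: [497.8, 246.9, 44.8]
ee_rot: [179.9, -0.0, 84.6]
force: [-0.7, 0.1, -0.6]
gripper_width: 45.5
gripper_force: 0.0
```

>>> apply_moves:
  delta_pos:
    - [0, 0, 0]
    - [0, 0, 0]
    - [0, 0, 0]
    - [0, 0, 0]
    - [0, 0, 0]
    - [0, 0, 0]
  rot:
    - [0, 0, 0]
    - [0, 0, 0]
    - [0, 0, 0]
    - [0, 0, 0]
    - [0, 0, 0]
    - [0, 0, 0]
  hand: [0, 0, 0, 0, 0, 0]
  newtons: 30

```text
time_s: 41.92
ee_pos: [497.7, 247.2, 44.7]
ee_rot: [179.9, -0.0, 84.6]
force: [-0.3, 0.2, 4.0]
gripper_width: 22.2
gripper_force: 30.0
```

>>> apply_moves:
  delta_pos:
    - [0, 0, 0.05]
    - [0, 0, 0.1]
    - [0.01, 0.03, 0.1]
    - [0.01, 0.055, 0.1]
    - [0.01, 0.055, 0.1]
    - [0.01, 0.055, 0.05]
    - [0.01, 0.055, 0]
    - [0.01, 0.055, -0.01]
    - [0.01, 0.055, -0.02]
    - [0.01, 0.055, -0.02]
  rot:
    - [0, 0, 0]
    - [0, 0, 0]
    - [0, 0, 0]
    - [0, 0, 0]
    - [0, 0, 0]
    - [0, 0, 0]
    - [0, 0, 0]
    - [0, 0, 0]
    - [0, 0, 0]
    - [0, 0, 0]
  hand: [0, 0, 0, 0, 0, 0, 0, 0, 0, 0]

```text
time_s: 42.75
ee_pos: [498.3, 253.0, 41.9]
ee_rot: [180.0, 0.0, 84.6]
force: [-0.5, -4.3, 1.1]
gripper_width: 22.1
gripper_force: 30.0
```

>>> apply_moves:
  delta_pos:
    - [0, 0, 0]
    - [0, 0, 0]
    - [0, 0, 0]
    - [0, 0, 0]
    - [0, 0, 0.2]
    - [0, 0, 0.5]
    - [0, 0, 0.8]
    - [0, 0, 0.8]
  rot:
    - [0, 0, 0]
    - [0, 0, 0]
    - [0, 0, 0]
    - [0, 0, 0]
    - [0, 0, 0]
    - [0, 0, 0]
    - [0, 0, 0]
    - [0, 0, 0]
  hand: [0.5, 0.5, 0.5, 0.5, 0.5, 0.5, 0.5, 0.5]

```text
time_s: 43.42
ee_pos: [502.7, 255.9, 144.9]
ee_rot: [179.3, -0.4, 84.6]
force: [0.3, 1.4, 1.2]
gripper_width: 45.5
gripper_force: 0.0
```

>>> apply_moves:
  delta_pos:
    - [-0.146, -0.3, 0]
    - [-0.146, -0.65, 0]
    - [-0.146, -0.99, 0]
    - [-0.146, -0.99, 0]
  rot:
    - [0, 0, 0.074]
    - [0, 0, 0.074]
    - [0, 0, 0.074]
    - [0, 0, 0.074]
  hand: [0.5, 0.5, 0.5, 0.5]

```text
time_s: 43.75
ee_pos: [479.9, 129.2, 137.7]
ee_rot: [-180.0, 0.2, 90.7]
force: [0.2, 0.4, -0.1]
gripper_width: 45.6
gripper_force: 0.0
```

>>> apply_moves:
  delta_pos:
    - [-0.146, -0.3, 0]
    - [-0.146, -0.65, 0]
    - [-0.146, -0.99, 0]
    - [-0.146, -0.99, 0]
    - [-0.146, -0.99, 0]
  rot:
    - [0, 0, 0.074]
    - [0, 0, 0.074]
    - [0, 0, 0.074]
    - [0, 0, 0.074]
    - [0, 0, 0.074]
  hand: [0.5, 0.5, 0.5, 0.5, 0.5]

```text
time_s: 44.17
ee_pos: [463.5, 14.7, 137.8]
ee_rot: [179.9, -0.0, 97.1]
force: [0.3, 0.9, 0.7]
gripper_width: 45.3
gripper_force: 0.0
```

```bash
python3 - <<'E'
from fit import *
print(env.state()["ee_pos"],env.state()["ee_rot"])
fs=[viewer.grab_frame("top"),viewer.grab_frame("scene")]
print("L2",*fit(fs,100,498,251,84)); print("L1",*fit(fs,100,567.6,245.6,84)); print("S2",*fit(fs,60,429.5,-223.9,109.5,11)); print("S1",*fit(fs,60,671.9,-166.4,100.2,11))
E
python3 m.py
```

```text
[463.53685151  14.67048352 137.76013987] [ 1.79949326e+02 -2.58788554e-02  9.70758967e+01]
L2 [497.2 253.   85.8  84.8  -2.1] 0.406 hearth [-64.7 124.3]
L1 [567.9 245.   86.5  85.   -2.7] 0.42 hearth [  6.4 123.9]
S2 [ 430.4 -219.2   34.3  108.8    2.7] 1.002 hearth [ -81.4 -352.3]
S1 [ 668.  -165.    40.2   84.2    2.2] 1.008 hearth [ 149.3 -273.3]
44.2667 [463.6  16.7 137.7] [180.   -0.   97.3]
[432. 282.] 429.3 -223.9 60 23 110.0 hearth 
[202. 250.] 497.3 253.2 101 20 84.8 hearth [-64.6 124.6]
[263. 216.] 562.2 121.9 79 22 84.4 hearth [13.8  0.9]
[206. 215.] 567.6 245.6 101 21 84.0 hearth [  6.1 124.4]
[332. 190.] 617.2 -8.6 59 23 84.4 hearth [  82.2 -123.1]
[273. 183.] 632.5 111.2 79 23 83.0 hearth [84.8 -2.4]
[210. 180.] 638.9 238.6 100 23 82.2 hearth [ 77.8 125. ]
[403. 172.] 671.9 -166.7 62 24 101.1 hearth 
[534. 115.] 796.6 -459.8 92 16 68.4 hearth
```

>>> apply_moves:
  delta_pos:
    - [-0.143, -0.3, 0]
    - [-0.143, -0.65, 0]
    - [-0.143, -1, 0]
    - [-0.143, -1, 0]
  rot:
    - [0, 0, 0.073]
    - [0, 0, 0.073]
    - [0, 0, 0.073]
    - [0, 0, 0.073]
  hand: [0.5, 0.5, 0.5, 0.5]

```text
time_s: 44.65
ee_pos: [446.9, -108.0, 137.8]
ee_rot: [180.0, 0.2, 103.5]
force: [1.4, -0.6, -1.0]
gripper_width: 45.0
gripper_force: 0.0
```

>>> apply_moves:
  delta_pos:
    - [-0.143, -0.3, 0]
    - [-0.143, -0.65, 0]
    - [-0.143, -1, 0]
    - [-0.143, -1, 0]
    - [-0.143, -1, 0]
    - [-0.143, -1, 0]
    - [-0.143, -1, 0]
  rot:
    - [0, 0, 0.073]
    - [0, 0, 0.073]
    - [0, 0, 0.073]
    - [0, 0, 0.073]
    - [0, 0, 0.073]
    - [0, 0, 0.073]
    - [0, 0, 0.073]
  hand: [0.5, 0.5, 0.5, 0.5, 0.5, 0.5, 0.5]

```text
time_s: 45.23
ee_pos: [429.2, -222.0, 137.4]
ee_rot: [-180.0, -0.1, 110.0]
force: [-0.5, 1.1, 0.4]
gripper_width: 45.5
gripper_force: 0.0
```

>>> apply_moves:
  delta_pos:
    - [0, 0, -0.3]
    - [0, 0, -0.6]
    - [0, 0, -0.85]
    - [0, 0, -0.9]
    - [0, 0, -0.9]
    - [0, 0, -0.9]
  rot:
    - [0, 0, 0]
    - [0, 0, 0]
    - [0, 0, 0]
    - [0, 0, 0]
    - [0, 0, 0]
    - [0, 0, 0]
  hand: [0.5, 0.5, 0.5, 0.5, 0.5, 0.5]

```text
time_s: 45.73
ee_pos: [430.1, -223.5, 30.7]
ee_rot: [179.9, 0.1, 110.0]
force: [0.0, 0.4, -0.5]
gripper_width: 45.6
gripper_force: 0.0
```

>>> apply_moves:
  delta_pos:
    - [0, 0, -0.2]
    - [0, 0, -0.35]
    - [0, 0, -0.45]
    - [0, 0, -0.5]
    - [0, 0, -0.515]
    - [0, 0, -0.515]
  rot:
    - [0, 0, 0]
    - [0, 0, 0]
    - [0, 0, 0]
    - [0, 0, 0]
    - [0, 0, 0]
    - [0, 0, 0]
  hand: [0.5, 0.5, 0.5, 0.5, 0.5, 0.5]

```text
time_s: 46.23
ee_pos: [430.1, -224.4, -31.0]
ee_rot: [179.9, 0.1, 109.9]
force: [0.7, 0.5, -0.3]
gripper_width: 45.7
gripper_force: 0.0
```

>>> apply_moves:
  delta_pos:
    - [0, 0, 0]
    - [0, 0, 0]
    - [0, 0, 0]
    - [0, 0, 0]
    - [0, 0, 0]
    - [0, 0, 0]
  rot:
    - [0, 0, 0]
    - [0, 0, 0]
    - [0, 0, 0]
    - [0, 0, 0]
    - [0, 0, 0]
    - [0, 0, 0]
  hand: [0, 0, 0, 0, 0, 0]
  newtons: 40

```text
time_s: 46.73
ee_pos: [429.6, -224.3, -31.5]
ee_rot: [179.9, 0.1, 109.9]
force: [0.8, 0.7, 4.6]
gripper_width: 22.0
gripper_force: 40.0
```

>>> apply_moves:
  delta_pos:
    - [0, 0, 0.2]
    - [0, 0, 0.5]
    - [0, 0, 0.8]
    - [0, 0, 1]
    - [0, 0, 1]
  rot:
    - [0, 0, 0]
    - [0, 0, 0]
    - [0, 0, 0]
    - [0, 0, 0]
    - [0, 0, 0]
  hand: [0, 0, 0, 0, 0]

```text
time_s: 47.15
ee_pos: [431.9, -225.8, 92.3]
ee_rot: [179.6, 0.4, 109.9]
force: [1.0, -1.4, -2.9]
gripper_width: 21.9
gripper_force: 40.0
```

>>> apply_moves:
  delta_pos:
    - [0.15, 0.3, 0.2]
    - [0.33, 0.65, 0.2]
    - [0.497, 0.93, 0.2]
    - [0.497, 0.93, 0.2]
    - [0.497, 0.93, 0.2]
  rot:
    - [0, 0, -0.07]
    - [0, 0, -0.14]
    - [0, 0, -0.151]
    - [0, 0, -0.151]
    - [0, 0, -0.151]
  hand: [0, 0, 0, 0, 0]

```text
time_s: 47.57
ee_pos: [488.6, -110.0, 110.2]
ee_rot: [-179.9, -0.1, 97.2]
force: [-0.2, -0.7, -2.4]
gripper_width: 21.7
gripper_force: 40.0
```

>>> apply_moves:
  delta_pos:
    - [0.15, 0.3, 0]
    - [0.33, 0.65, 0]
    - [0.497, 0.93, 0]
    - [0.497, 0.93, 0]
    - [0.497, 0.93, 0]
    - [0.497, 0.93, 0]
    - [0.497, 0.93, 0]
    - [0.497, 0.93, 0]
    - [0.497, 0.93, 0]
  rot:
    - [0, 0, -0.07]
    - [0, 0, -0.14]
    - [0, 0, -0.151]
    - [0, 0, -0.151]
    - [0, 0, -0.151]
    - [0, 0, -0.151]
    - [0, 0, -0.151]
    - [0, 0, -0.151]
    - [0, 0, -0.151]
  hand: [0, 0, 0, 0, 0, 0, 0, 0, 0]

```text
time_s: 48.32
ee_pos: [547.5, -2.2, 111.8]
ee_rot: [-180.0, 0.0, 83.8]
force: [-0.1, 0.3, -2.1]
gripper_width: 21.4
gripper_force: 40.0
```

>>> apply_moves:
  delta_pos:
    - [0.005, 0.005, -0.2]
    - [0.005, 0.005, -0.4]
    - [0.005, 0.005, -0.5]
    - [0.005, 0.005, -0.56]
    - [0.005, 0.005, -0.575]
    - [0.005, 0.005, -0.585]
    - [0.005, 0.005, -0.585]
    - [0.005, 0.005, -0.585]
    - [0.005, 0.005, -0.585]
  rot:
    - [0, 0, 0]
    - [0, 0, 0]
    - [0, 0, 0]
    - [0, 0, 0]
    - [0, 0, 0]
    - [0, 0, 0]
    - [0, 0, 0]
    - [0, 0, 0]
    - [0, 0, 0]
  hand: [0, 0, 0, 0, 0, 0, 0, 0, 0]

```text
time_s: 49.07
ee_pos: [549.8, -0.3, 42.4]
ee_rot: [179.9, -0.0, 83.9]
force: [-0.2, -0.1, -0.2]
gripper_width: 21.6
gripper_force: 40.0
```

>>> apply_moves:
  delta_pos:
    - [0, 0, 0]
    - [0, 0, 0]
    - [0, 0, 0]
    - [0, 0, 0]
    - [0, 0, 0.2]
    - [0, 0, 0.5]
    - [0, 0, 0.8]
    - [0, 0, 0.8]
  rot:
    - [0, 0, 0]
    - [0, 0, 0]
    - [0, 0, 0]
    - [0, 0, 0]
    - [0, 0, 0]
    - [0, 0, 0]
    - [0, 0, 0]
    - [0, 0, 0]
  hand: [0.5, 0.5, 0.5, 0.5, 0.5, 0.5, 0.5, 0.5]

```text
time_s: 49.73
ee_pos: [553.7, -0.2, 144.9]
ee_rot: [179.2, -0.1, 83.9]
force: [0.3, 0.3, -0.1]
gripper_width: 45.6
gripper_force: 0.0
```

>>> apply_moves:
  delta_pos:
    - [0.25, -0.35, 0]
    - [0.51, -0.69, 0]
    - [0.51, -0.69, 0]
    - [0.51, -0.69, 0]
  rot:
    - [0, 0, 0.07]
    - [0, 0, 0.097]
    - [0, 0, 0.097]
    - [0, 0, 0.097]
  hand: [0.5, 0.5, 0.5, 0.5]

```text
time_s: 50.07
ee_pos: [612.6, -86.5, 137.2]
ee_rot: [179.9, 0.1, 92.1]
force: [-0.5, 0.2, 0.2]
gripper_width: 45.6
gripper_force: 0.0
```

>>> apply_moves:
  delta_pos:
    - [0.25, -0.35, 0]
    - [0.51, -0.69, 0]
    - [0.51, -0.69, 0]
    - [0.51, -0.69, 0]
    - [0.51, -0.69, 0]
    - [0.51, -0.69, 0]
    - [0.51, -0.69, 0]
  rot:
    - [0, 0, 0.07]
    - [0, 0, 0.097]
    - [0, 0, 0.097]
    - [0, 0, 0.097]
    - [0, 0, 0.097]
    - [0, 0, 0.097]
    - [0, 0, 0.097]
  hand: [0.5, 0.5, 0.5, 0.5, 0.5, 0.5, 0.5]

```text
time_s: 50.65
ee_pos: [670.4, -164.3, 137.8]
ee_rot: [-180.0, -0.0, 100.7]
force: [-0.3, -0.0, 0.6]
gripper_width: 45.8
gripper_force: 0.0
```

```bash
python3 m.py; python3 - <<'E'
from fit import *
fs=[viewer.grab_frame("top"),viewer.grab_frame("scene")]
print("S2",*fit(fs,60,547.5,-0.5,84))
E
```

```text
50.65 [ 670.4 -164.3  137.8] [-180.    -0.   100.7]
[264. 252.] 493.1 127.9 79 20 83.9 hearth [-55.6  -0.5]
[202. 250.] 497.3 253.2 101 21 84.8 hearth [-64.6 124.6]
[328. 224.] 547.7 -0.8 58 22 83.2 hearth [  12.3 -122.7]
[267. 217.] 562.2 121.8 79 22 84.1 hearth [13.8  0.8]
[206. 215.] 567.6 245.7 101 21 84.1 hearth [  6.1 124.5]
[332. 190.] 617.1 -8.4 59 23 85.2 hearth [  82.1 -122.9]
[273. 183.] 632.7 111.4 79 23 83.4 hearth [85.  -2.2]
[210. 180.] 639.0 238.8 100 23 82.4 hearth [ 77.8 125.2]
S2 [ 5.49e+02 -4.00e-01  8.34e+01  8.49e+01  1.40e+00] 1.147 hearth [  13.5 -122.2]
```

>>> apply_moves:
  delta_pos:
    - [0, 0, -0.3]
    - [0, 0, -0.6]
    - [0, 0, -0.85]
    - [0, 0, -0.9]
    - [0, 0, -0.9]
    - [0, 0, -0.9]
  rot:
    - [0, 0, 0]
    - [0, 0, 0]
    - [0, 0, 0]
    - [0, 0, 0]
    - [0, 0, 0]
    - [0, 0, 0]
  hand: [0.5, 0.5, 0.5, 0.5, 0.5, 0.5]

```text
time_s: 51.3
ee_pos: [672.2, -165.8, 31.1]
ee_rot: [179.9, 0.0, 100.6]
force: [1.0, -0.3, 1.4]
gripper_width: 45.3
gripper_force: 0.0
```

>>> apply_moves:
  delta_pos:
    - [0, 0, -0.2]
    - [0, 0, -0.35]
    - [0, 0, -0.45]
    - [0, 0, -0.5]
    - [0, 0, -0.515]
    - [0, 0, -0.515]
  rot:
    - [0, 0, 0]
    - [0, 0, 0]
    - [0, 0, 0]
    - [0, 0, 0]
    - [0, 0, 0]
    - [0, 0, 0]
  hand: [0.5, 0.5, 0.5, 0.5, 0.5, 0.5]

```text
time_s: 51.8
ee_pos: [672.0, -166.0, -31.2]
ee_rot: [179.9, 0.0, 100.6]
force: [0.2, -0.1, 0.3]
gripper_width: 45.5
gripper_force: 0.0
```

>>> apply_moves:
  delta_pos:
    - [0, 0, 0]
    - [0, 0, 0]
    - [0, 0, 0]
    - [0, 0, 0]
    - [0, 0, 0]
    - [0, 0, 0]
  rot:
    - [0, 0, 0]
    - [0, 0, 0]
    - [0, 0, 0]
    - [0, 0, 0]
    - [0, 0, 0]
    - [0, 0, 0]
  hand: [0, 0, 0, 0, 0, 0]
  newtons: 40

```text
time_s: 52.3
ee_pos: [672.2, -165.9, -31.3]
ee_rot: [179.9, 0.0, 100.6]
force: [0.4, 0.6, 2.5]
gripper_width: 22.0
gripper_force: 40.0
```

>>> apply_moves:
  delta_pos:
    - [0, 0, 0.2]
    - [0, 0, 0.5]
    - [0, 0, 0.8]
    - [0, 0, 1]
    - [0, 0, 1]
    - [0, 0, 1]
  rot:
    - [0, 0, 0]
    - [0, 0, 0]
    - [0, 0, 0]
    - [0, 0, 0]
    - [0, 0, 0]
    - [0, 0, 0]
  hand: [0, 0, 0, 0, 0, 0]

```text
time_s: 52.8
ee_pos: [671.2, -165.9, 88.3]
ee_rot: [179.9, 0.0, 100.6]
force: [-1.2, -0.1, -4.9]
gripper_width: 21.8
gripper_force: 40.0
```

>>> apply_moves:
  delta_pos:
    - [-0.2, 0.15, 0.2]
    - [-0.4, 0.36, 0.2]
    - [-0.65, 0.58, 0.2]
    - [-0.8, 0.72, 0.2]
    - [-0.8, 0.72, 0.2]
    - [-0.8, 0.72, 0.2]
  rot:
    - [0, 0, -0.04]
    - [0, 0, -0.097]
    - [0, 0, -0.097]
    - [0, 0, -0.097]
    - [0, 0, -0.097]
    - [0, 0, -0.097]
  hand: [0, 0, 0, 0, 0, 0]

```text
time_s: 53.3
ee_pos: [572.7, -78.4, 109.5]
ee_rot: [-179.7, -0.0, 92.4]
force: [0.7, -1.2, -3.3]
gripper_width: 21.8
gripper_force: 40.0
```

>>> apply_moves:
  delta_pos:
    - [-0.2, 0.18, 0]
    - [-0.4, 0.36, 0]
    - [-0.65, 0.58, 0]
    - [-0.8, 0.72, 0]
    - [-0.8, 0.72, 0]
    - [-0.8, 0.72, 0]
    - [-0.8, 0.72, 0]
    - [-0.8, 0.72, 0]
    - [-0.8, 0.72, 0]
    - [-0.8, 0.72, 0]
  rot:
    - [0, 0, -0.04]
    - [0, 0, -0.097]
    - [0, 0, -0.097]
    - [0, 0, -0.097]
    - [0, 0, -0.097]
    - [0, 0, -0.097]
    - [0, 0, -0.097]
    - [0, 0, -0.097]
    - [0, 0, -0.097]
    - [0, 0, -0.097]
  hand: [0, 0, 0, 0, 0, 0, 0, 0, 0, 0]

```text
time_s: 54.13
ee_pos: [479.9, 6.3, 111.5]
ee_rot: [-180.0, 0.0, 83.9]
force: [-0.4, -0.4, -2.6]
gripper_width: 21.6
gripper_force: 40.0
```

>>> apply_moves:
  delta_pos:
    - [0, 0.005, -0.2]
    - [0, 0.005, -0.4]
    - [0, 0.005, -0.5]
    - [0, 0.005, -0.56]
    - [0, 0.005, -0.575]
    - [0, 0.005, -0.583]
    - [0, 0.005, -0.583]
    - [0, 0.005, -0.583]
    - [0, 0.005, -0.583]
  rot:
    - [0, 0, 0]
    - [0, 0, 0]
    - [0, 0, 0]
    - [0, 0, 0]
    - [0, 0, 0]
    - [0, 0, 0]
    - [0, 0, 0]
    - [0, 0, 0]
    - [0, 0, 0]
  hand: [0, 0, 0, 0, 0, 0, 0, 0, 0]

```text
time_s: 54.88
ee_pos: [480.0, 7.3, 42.5]
ee_rot: [179.9, 0.0, 83.9]
force: [-1.5, -0.6, 1.6]
gripper_width: 21.8
gripper_force: 40.0
```

>>> apply_moves:
  delta_pos:
    - [0, 0, 0]
    - [0, 0, 0]
    - [0, 0, 0]
    - [0, 0, 0]
    - [0, 0, 0.2]
    - [0, 0, 0.5]
    - [0, 0, 0.8]
    - [0, 0, 1]
    - [0, 0, 1]
  rot:
    - [0, 0, 0]
    - [0, 0, 0]
    - [0, 0, 0]
    - [0, 0, 0]
    - [0, 0, 0]
    - [0, 0, 0]
    - [0, 0, 0]
    - [0, 0, 0]
    - [0, 0, 0]
  hand: [0.5, 0.5, 0.5, 0.5, 0.5, 0.5, 0.5, 0.5, 0.5]

```text
time_s: 55.63
ee_pos: [483.1, 7.6, 167.4]
ee_rot: [179.3, -0.1, 83.9]
force: [0.6, 0.0, 0.8]
gripper_width: 45.7
gripper_force: 0.0
```

>>> apply_moves:
  delta_pos:
    - [0.11, 0.3, 0.1]
    - [0.11, 0.65, 0.1]
    - [0.11, 1, 0.1]
    - [0.11, 1, 0.1]
  rot:
    - [0, 0, 0]
    - [0, 0, 0]
    - [0, 0, 0]
    - [0, 0, 0]
  hand: [0.5, 0.5, 0.5, 0.5]

```text
time_s: 55.97
ee_pos: [492.2, 133.6, 173.2]
ee_rot: [-180.0, -0.2, 84.2]
force: [-0.2, -0.1, -1.2]
gripper_width: 45.6
gripper_force: 0.0
```

>>> apply_moves:
  delta_pos:
    - [0.11, 0.3, 0]
    - [0.11, 0.65, 0]
    - [0.11, 1, 0]
    - [0.11, 1, 0]
  rot:
    - [0, 0, 0]
    - [0, 0, 0]
    - [0, 0, 0]
    - [0, 0, 0]
  hand: [0.5, 0.5, 0.5, 0.5]

```text
time_s: 56.3
ee_pos: [505.4, 253.7, 172.6]
ee_rot: [-179.9, -0.2, 84.2]
force: [-0.2, -0.4, -0.2]
gripper_width: 45.8
gripper_force: 0.0
```

>>> apply_moves:
  delta_pos:
    - [0.11, 0.3, 0]
    - [0.11, 0.65, 0]
    - [0.11, 1, 0]
    - [0.11, 1, 0]
    - [0.11, 1, 0]
    - [0.11, 1, 0]
    - [0.11, 1, 0]
    - [0.11, 1, 0]
  rot:
    - [0, 0, 0]
    - [0, 0, 0]
    - [0, 0, 0]
    - [0, 0, 0]
    - [0, 0, 0]
    - [0, 0, 0]
    - [0, 0, 0]
    - [0, 0, 0]
  hand: [0.5, 0.5, 0.5, 0.5, 0.5, 0.5, 0.5, 0.5]

```text
time_s: 56.97
ee_pos: [519.0, 365.9, 174.0]
ee_rot: [-180.0, 0.0, 83.8]
force: [0.6, -0.3, 0.4]
gripper_width: 45.4
gripper_force: 0.0
```

```bash
python3 m.py; python3 - <<'E'
from fit import *
fs=[viewer.grab_frame("top"),viewer.grab_frame("scene")]
for n,L,x,y in(("Sb",60,478,7),("Sa",60,547.7,-.8),("Ma",80,562,122),("Mb",80,493,128),("Lb",100,497.5,253),("S0",60,617,-8.5)): print(n,*fit(fs,L,x,y,84))
cv2.imwrite("pics/d1.png",np.hstack([cv2.resize(f["pixels"][r:r+170,c:c+200],None,fx=2,fy=2.8,interpolation=2) for f,r,c in((fs[0],145,170),(fs[1],160,265))])[:,:,::-1])
E
```

```text
56.9667 [519.  365.9 174. ] [-180.     0.    83.8]
[326. 258.] 478.4 5.6 59 20 85.8 hearth [ -57.3 -123.6]
[265. 252.] 492.8 128.0 79 20 83.9 hearth [-55.9  -0.4]
[201. 250.] 497.3 253.1 101 21 84.8 hearth [-64.6 124.5]
[328. 224.] 547.6 -0.6 57 22 83.9 hearth [  12.2 -122.5]
[267. 217.] 562.1 122.0 78 22 83.2 hearth [13.7  0.9]
[206. 215.] 567.6 245.6 101 21 84.1 hearth [  6.1 124.4]
[332. 190.] 617.1 -8.5 59 23 85.2 hearth [  82.1 -123. ]
[273. 183.] 632.7 111.2 79 23 83.0 hearth [85.  -2.4]
[210. 180.] 639.0 238.6 100 23 82.4 hearth [ 77.9 125. ]
[534. 115.] 797.6 -460.2 92 14 70.6 hearth 
Sb [478.3   5.3  86.   85.6  -2.3] 0.357 hearth [ -57.3 -123.9]
Sa [548.1  -1.3  85.2  84.1  -1.8] 0.327 hearth [  12.8 -123.2]
Ma [562.8 121.   87.2  83.9   2.8] 0.328 hearth [14.5  0.1]
Mb [493.  128.1  86.   84.1   2.1] 0.377 hearth [-55.7  -0.3]
Lb [497.2 252.9  85.9  84.9  -3.9] 0.423 hearth [-64.6 124.2]
S0 [617.4  -9.4  86.8  84.7  -1.4] 0.37 hearth [  82.5 -123.9]
```

View pics/d1.png

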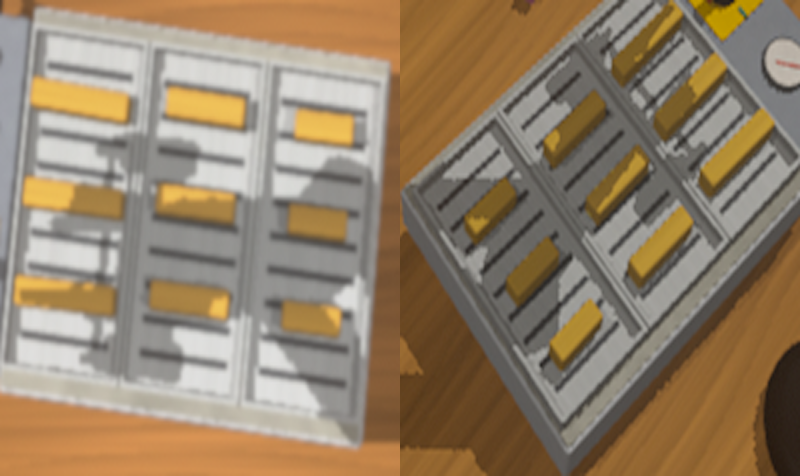

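All nine ingots lie flat in their rows, with spacings of 69.5 to 71.8 mm. The top crop shows three columns of three. Now I'll turn the switch back on.

>>> apply_moves:
  delta_pos:
    - [0.005, 0.03, -0.3]
    - [0.005, 0.03, -0.6]
    - [0.005, 0.03, -0.85]
    - [0.005, 0.03, -0.93]
    - [0.005, 0.03, -0.93]
    - [0.005, 0.03, -0.93]
    - [0.005, 0.03, -0.93]
  rot:
    - [0, 0, 0]
    - [0, 0, 0]
    - [0, 0, 0]
    - [0, 0, 0]
    - [0, 0, 0]
    - [0, 0, 0]
    - [0, 0, 0]
  hand: [0.5, 0.5, 0.5, 0.5, 0.5, 0.5, 0.5]

```text
time_s: 57.7
ee_pos: [521.0, 372.1, 64.7]
ee_rot: [179.8, -0.2, 83.9]
force: [-0.1, 0.3, 0.5]
gripper_width: 45.3
gripper_force: 0.0
```

>>> apply_moves:
  delta_pos:
    - [0, 0, 0]
    - [0, 0, 0]
    - [0, 0, 0]
    - [0, 0, 0]
    - [0, 0, 0]
    - [0, 0, 0]
    - [0, 0, 0]
  rot:
    - [0, 0, 0]
    - [0, 0, 0]
    - [0, 0, 0]
    - [0, 0, 0]
    - [0, 0, 0]
    - [0, 0, 0]
    - [0, 0, 0]
  hand: [0, 0, 0, 0, 0, 0, 0]
  newtons: 25

```text
time_s: 58.28
ee_pos: [520.8, 371.2, 62.8]
ee_rot: [179.9, -0.1, 83.9]
force: [3.4, -1.6, 1.5]
gripper_width: 13.7
gripper_force: 25.0
```

>>> apply_moves:
  delta_pos:
    - [0, 0, 0]
    - [0, 0, 0]
    - [0, 0, 0]
    - [0, 0, 0]
    - [0, 0, 0]
    - [0, 0, 0]
    - [0, 0, 0]
    - [0, 0, 0]
    - [0, 0, 0]
    - [0, 0, 0]
  rot:
    - [0, 0, -0.08]
    - [0, 0, -0.16]
    - [0, 0, -0.24]
    - [0, 0, -0.32]
    - [0, 0, -0.4]
    - [0, 0, -0.48]
    - [0, 0, -0.56]
    - [0, 0, -0.64]
    - [0, 0, -0.72]
    - [0, 0, -0.8]
  hand: [0, 0, 0, 0, 0, 0, 0, 0, 0, 0]

```text
time_s: 59.12
ee_pos: [519.3, 372.5, 62.9]
ee_rot: [-179.9, -0.0, 14.8]
force: [1.1, 1.6, 1.7]
gripper_width: 13.6
gripper_force: 25.0
```

>>> apply_moves:
  delta_pos:
    - [0, 0, 0]
    - [0, 0, 0]
    - [0, 0, 0]
    - [0, 0, 0]
    - [0, 0, 0]
    - [0, 0, 0]
  rot:
    - [0, 0, -0.08]
    - [0, 0, -0.16]
    - [0, 0, -0.24]
    - [0, 0, -0.247]
    - [0, 0, -0.247]
    - [0, 0, -0.247]
  hand: [0, 0, 0, 0, 0, 0]

```text
time_s: 59.62
ee_pos: [519.3, 373.0, 62.8]
ee_rot: [-179.8, 0.0, -5.9]
force: [-1.5, 5.3, 0.9]
gripper_width: 13.9
gripper_force: 25.0
```

>>> apply_moves:
  delta_pos:
    - [0, 0, 0]
    - [0, 0, 0]
    - [0, 0, 0]
    - [0, 0, 0]
    - [0, 0, 0.3]
    - [0, 0, 0.6]
    - [0, 0, 0.9]
    - [0, 0, 1]
    - [0, 0, 1]
  rot:
    - [0, 0, 0]
    - [0, 0, 0]
    - [0, 0, 0]
    - [0, 0, 0]
    - [0, 0, 0]
    - [0, 0, 0]
    - [0, 0, 0]
    - [0, 0, 0]
    - [0, 0, 0]
  hand: [0.5, 0.5, 0.5, 0.5, 0.5, 0.5, 0.5, 0.5, 0.5]

```text
time_s: 60.37
ee_pos: [521.4, 372.1, 186.7]
ee_rot: [-179.7, -0.4, -6.0]
force: [0.4, -0.2, 0.6]
gripper_width: 45.9
gripper_force: 0.0
```

>>> apply_moves:
  delta_pos:
    - [-0.8, -0.3, 0.3]
    - [-0.8, -0.3, 0.3]
    - [-0.8, -0.3, 0.3]
    - [-0.8, -0.3, 0.3]
    - [-0.8, -0.3, 0.3]
    - [-0.8, -0.3, 0.3]
  rot:
    - [0, 0, 0]
    - [0, 0, 0]
    - [0, 0, 0]
    - [0, 0, 0]
    - [0, 0, 0]
    - [0, 0, 0]
  hand: [0.5, 0.5, 0.5, 0.5, 0.5, 0.5]

```text
time_s: 60.87
ee_pos: [423.5, 334.9, 217.0]
ee_rot: [179.9, 0.1, -6.0]
force: [-0.0, -0.4, -0.1]
gripper_width: 45.9
gripper_force: 0.0
```

```bash
python3 - <<'E'
from h import *
o=[]
for n,r,c in(("top",140,60),("scene",90,300)):
    f=viewer.grab_frame(n); o.append(cv2.resize(f["pixels"][r:r+170,c:c+200],None,fx=2,fy=2,interpolation=2))
cv2.imwrite("pics/e1.png",np.hstack(o)[:,:,::-1])
f=viewer.grab_frame("scene")
for n in("crucible","flux_jar"): print(n,[(round(d["score"],2),d["box"]) for d in spotter.trace(f,n)[:1]])
E
```

```text
crucible [(0.93, [224.7, 394.8, 21.6, 27.8])]
flux_jar []
```

View pics/e1.png

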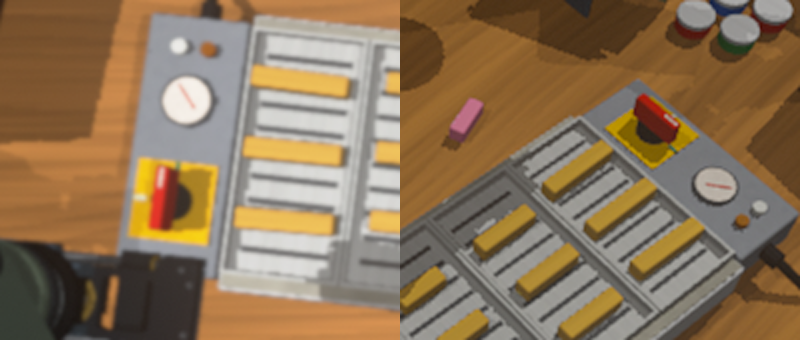

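The switch is back ON, with its white line at the green mark (about (163,172) in the crop). The ingots are flat in their trays and the hand is clear.

```bash
python3 -c "
from workcell import env
print(env.job_done())"
```

```text
the job is handed in; nothing more can be done
None
```

The job is handed in: with the switch off, I loaded all six ingots flat and crosswise in their matching trays, then turned it back on; one long ingot first caught on the tray rim and was reseated, and in the last check the crucible was found but the flux jar was not, so the jar is unconfirmed.

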